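# Load the palm-sugar mould with tongs and hold it shut

### The arm

A 6-joint arm with a two-finger parallel gripper is mounted at the origin on the work surface. World frame = base frame: x ahead of the robot, y to its left, z up, the work surface at z = 0. Lengths are in m, angles in degrees, forces in N, time in s.
With the tool pointing down it reaches from about 0.4 to 0.925 m from the base axis. Payload 12.5 kg.
Tool frame: the origin (TCP) lies at the very end of the fingers, on their centre line; the grasp point (between the pads) lies 19 mm behind it; z points along the fingers, y is the direction in which the jaws open and shut (so a half turn about z gives the same grasp; the last joint's range is limited). The gripper opens to 95 mm and grips with 3 to 60 N. Pads are 20 mm wide; open, the fingers measure 119 mm over their backs; the gripper's body (75 mm by 180 mm) begins 59 mm behind the grasp point.
Start: joints at [-74.748, 28.126, 89.318, -0, 62.55, -6.05], TCP at [0.227, -0.582, 0.19] pointing down, gripper open.
Joint ranges: [-177.58, 177.58], [-47.91, 125.51], [2.72, 160], [-65.01, 245.01], [3.68, 167.84], [-153.87, 153.87]. Speed limits (degrees/s): [127.2, 127.2, 159.86, 180, 180, 180].

### API

Orientations are given as [roll, pitch, yaw] about the fixed x, y, z axes, in that order (R = Rz(yaw) Ry(pitch) Rx(roll)).
In Python, from cell import * gives the robot as it stands. The module is installed in compiled form; this text tells all that it offers.
- The arm moves only by the shell command python3 -m pendant 'ROWS' [OPENING] [FORCE]. ROWS is a JSON object of lists of equal length, an entry for each row: "travel": the shift along the tool's x, y, z in cm, a list of three; "roll": the turn about the tool's z in rad. In form: {"travel": [[dx, dy, dz], ...], "roll": [roll, ...]}. A call has 1 to 5 rows; each row is the pose to reach, as a shift and turn from the pose commanded when the call began, along the tool's axes at that moment; what a row does not reach only later rows make up. A row lasts 1/8 s, in which the tool goes at most 62.5 mm and 10.7 degrees, less where a joint would pass 70% of its speed; a pose out of reach is approached as far as the arm can. A call with a gripper value outside its range is refused whole. OPENING is the closure, from -1 (fully open) to 1 (shut), set as the call begins (- or left out, the last holds). The fingers move at their own pace and stop on an object; FORCE is the grip in N (left out, the last holds). Time passes only in rows, so rows that repeat a pose let the fingers close. It gives the time, the measured TCP pose, the force and the opening at its end, in the units of the state.
- get_obs(): the state, without advancing time (a new reading comes with each control period).
- snapshot(name): name is "side" or "top"; returns the picture (420x560x3 uint8, red, green, blue); there is no depth.
- get_calibration(name): a dict with "fx", "fy", "cx", "cy" (pixels), "origin" and "rotation" of the camera in the world. Camera axes: x right, y down, z forward; pixel columns grow to the right and rows downward; lengths in m; the calibration is good to about 2 mm. A picture is of the moment at which its call begins. get_calibration takes no time and is no camera call.
- hand_in(): hands the job in, once; it reports no verdict.
The state is a dict: "t": time; "qpos": joint angles; "joint_vel": joint speeds; "joint_efforts": joint torques, N m; "position": TCP position; "tcp_rot": TCP orientation; "wrist_force": force on the tool from outside, world axes, zero at the start; "ft_torque": the same for the moment, N m; "width": finger opening in m.
Only numpy, scipy, OpenCV 4.12 (cv2) and the standard library are available. Lean on these libraries where they do the work, as an engineer would, in place of code of your own. Each camera call takes 0.05 s, during which the arm holds its last target.

### The job

The palm-sugar lump is still sticky, so pick it up from its little board with the tongs, without the gripper touching it, set it in the round pocket of the lower mould half, and stand the tongs back in their steel stand. Then fit the upper mould half onto the two dowels and press it down against the sprung pins until the halves meet; finish while still gripping its handle and holding the mould pressed shut, since it springs open if let go. Leave the mortar, bowls, ladle and tub where they are.

Things in the scene. Friction and masses are not known exactly. Their poses are not given: they have to be found in the camera images.
- mould_face (a point): Centre of the upper face of the lower mould half, a pale wooden block 130 x 90 x 36 mm (x, y, z) fixed to the counter, z up; the face is 36 mm above the counter. Here a round pocket 50 mm across and 24 mm deep opens upward. Two upright steel dowels, 10 mm across, stand at x = +48 and -48 mm, y = 0.
- dowel_tip (a point): Top of the dowel at x = +48 mm, 24 mm above the lower half's face. Both dowels have round tips and are straight up to 19 mm above the face.
- mould_pins (a joint): How far the four sprung brass pins of the lower half are pressed: 0 = standing 8 mm above the face, 0.008 m = flush with it. They are 8 mm across, at x = +-42, y = +-35 mm, and move together. They carry the upper half's weight without sinking: it takes 5 N in all to start them and 9 N to press them flush, its weight included.
- mould_top_grip (a point): Centre of the dark wooden handle of the loose upper mould half (about 0.3 kg): a bar 50 mm long (x), 24 mm thick (y), 46 mm high, standing in the middle of the half's top. This point is 23 mm above the block's top face, 23 mm below the handle's top, 47 mm above the underside, so 47 mm above mould_face when the mould is closed.
- mould_top_under (a point): Centre of the underside of the upper mould half, a pale wooden block 130 x 90 x 24 mm (x, y, z) that starts flat on the counter, handle up. Two through holes 13 mm across at x = +48 and -48 mm, y = 0, take the dowels; either way round fits. Closed, the underside lies on the lower half's face.
- tongs_grip (a point): Point midway between the two red grip plates of the steel U-shaped tongs (80 g) when open; they start upright in their stand, z up. It is 95 mm above the tips, 38 mm below the bow's top. The plates are 26 mm wide (x), 36 mm high, centred at this height, and 48 mm over their outsides (y). The point is fixed to the -y jaw, 24 mm in from its plate's outside; the +y jaw slides.
- tongs_tip (a point): Point between the tongs' tips, 95 mm under tongs_grip and likewise midway when open. The jaws are upright strips 18 mm wide (x) and 3 mm thick, facing each other along y, 34 mm apart when open; squeezing the plates brings them together in parallel: gap = width over the plates - 14 mm.
- tongs_jaw (a joint): How far the tongs are squeezed: 0 open, 0.018 m fully squeezed. A spring pushes the jaws apart with 6 N when open and 9.6 N when fully squeezed, so the tongs stay in a gripper that squeezes them by some 4 mm.
- stand_floor (a point): Centre of the inner floor of the tongs' stand, a fixed open-topped steel box, inside 26 x 54 mm (x, y), walls 4 mm, rim 51 mm above this point; the floor is 4 mm above the counter. It has a 90 x 100 mm foot plate 4 mm thick. The tongs stand in it with their tips on this floor, their y along the stand's y.
- lump_center (a point): Centre of the loose brown palm-sugar lump, an upright cylinder 22 mm across and 20 mm high (12 g), standing on the small board.
- board_top (a point): Centre of the top of the small white plastic board 100 x 90 x 12 mm (x, y, z) fixed to the counter, on which the lump stands; its top is 12 mm above the counter.
- mortar: Grey stone mortar with pestle, 140 mm across, about 175 mm high; origin under its centre. Leave alone.
- bowl_a: Empty white bowl, 140 mm across, 55 mm high; origin under its centre. Leave alone.
- bowl_b: Empty white bowl, 140 mm across, 55 mm high; origin under its centre. Leave alone.
- ladle: Steel ladle lying on the counter, cup 82 mm across and 30 mm high; origin under the cup's centre, handle reaching 265 mm to +y. Leave alone.
- tub: Green plastic lidded tub, 118 x 148 x 79 mm; origin under its centre. Leave alone.
Not all that is in view belongs to the job. Leave any green or orange look-alike of the part that bears tongs_grip alone. Leave any pink look-alike of the part that bears mould_top_grip alone.

How it is judged (in metres and radians):
On the way, in this order (a step that is already met when the one before it is completed fails the run):
1. the lump is lifted off its board by the tongs, which the gripper holds (z of lump_center in the frame of board_top above 0.03 m and contact force between tongs and lump above 0.5 N and contact force between the fingers and tongs above 0.5 N), for 0.2 s.
2. the lump lies in the pocket of the lower half, let go by the tongs (horizontal distance between lump_center and mould_face below 0.02 m and z of lump_center in the frame of mould_face below -0.005 m and contact force between tongs and lump below 0.05 N), for 0.2 s.
3. the tongs stand in their stand again, let go (horizontal distance between tongs_grip and stand_floor below 0.02 m and z of tongs_grip in the frame of stand_floor below 0.105 m and angle between tongs_grip's own z axis and vertical below 0.2 rad and contact force between the fingers and tongs below 0.05 N), for 0.2 s.
At the end, for the whole second after the job is handed in: Lump in the pocket (centre within 20 mm of its axis, 5 mm or more below the face), tongs upright in their stand, upper half on the dowels (within 4 mm, 0.06 rad), gripped, still and pressed against the pins: gap under 2 mm, over 4 N between the halves (all of step 3 and horizontal distance between lump_center and mould_face below 0.02 m and z of lump_center in the frame of mould_face below -0.005 m and horizontal distance between mould_top_grip and mould_face below 0.004 m and z of mould_top_grip in the frame of mould_face between 0.044 and 0.049 m and angle between the x axis of mould_top_grip and the x axis of mould_face, either way round below 0.06 rad and angle between mould_top_grip's own z axis and vertical below 0.05 rad and contact force between the fingers and mould_top above 2 N and contact force between mould_top and mould_base above 4 N and linear speed of mould_top below 0.01 m/s); the arm keeps its last pose, push and grip.
It fails at once if the gripper touches the lump (contact force between the fingers and lump above 0.3 N).
It fails at once if a bystander is moved more than 30 mm or tipped (distance of any of mortar, bowl_a, bowl_b, ladle, tub from where it was at the start of the episode above 0.03 m or angle between any of mortar, bowl_a, bowl_b, ladle, tub's own z axis and vertical above 0.35 rad).
It also fails if it takes over 72 s, if anything falls off the work surface, if the arm or the gripper's body presses on something with over 40 N, if the wrist force passes 120 N, or if a joint passes its speed limit or range.

## Working session

There is one attempt and no reset: what is moved stays moved. The work goes in short steps, Python scripts to look and compute and a shell command to move; the robot and the scene stay as the last step left them, time stands still between calls to the robot, and variables do not carry over. Pictures are saved under pics/ and viewed, and the job is handed in when it is done.

```bash
mkdir -p pics; ls; python3 - <<'E'
from cell import *
import cv2
print(get_obs())
for n in("side","top"):
    im=snapshot(n); cv2.imwrite(f"pics/{n}0.png",im[:,:,::-1]); print(n,get_calibration(n))
E
```

```text
pics
{'t': 0.0, 'qpos': array([-7.47487410e+01,  2.81632595e+01,  8.93522140e+01, -2.42146954e-04,
        6.25498810e+01, -6.05112499e+00]), 'joint_vel': array([-0.01349477, -0.0223832 ,  0.09543549,  0.04889217, -0.0028834 ,
        0.00599145]), 'joint_efforts': array([ 1.33578571e-03, -6.12643576e+01, -2.58190495e+01,  6.93112356e-02,
        4.81865939e-02, -1.56927713e-04]), 'position': array([ 0.22699186, -0.58200824,  0.18955885]), 'tcp_rot': array([-1.79934987e+02, -6.67582854e-03,  2.13024920e+01]), 'wrist_force': array([0.27318157, 0.20638836, 0.26570917]), 'ft_torque': array([ 0.00303508, -0.01341087,  0.00743012]), 'width': 0.09517616949538957}
side {'fx': 401.0734013253874, 'fy': 401.0734013253874, 'cx': 281.26678416596394, 'cy': 209.90633010456688, 'origin': array([0.0879886 , 0.92922949, 0.77394695]), 'rotation': array([-123.26085644,    0.89518972, -153.89811306])}
top {'fx': 407.57993485116634, 'fy': 407.57993485116634, 'cx': 273.88193826170595, 'cy': 206.65701238404995, 'origin': array([0.30326623, 0.01668413, 1.34805613]), 'rotation': array([-169.35185795,    0.23570544,  -89.31380381])}
```

View pics/side0.png

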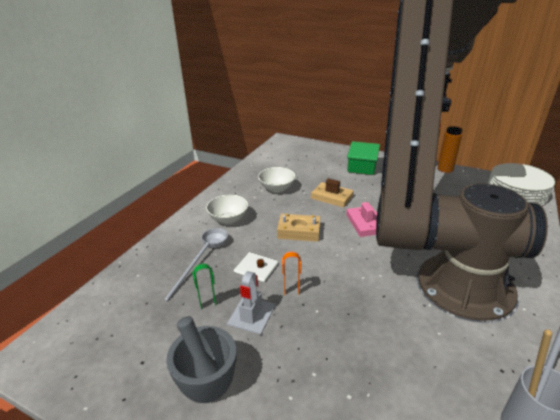

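View pics/top0.png

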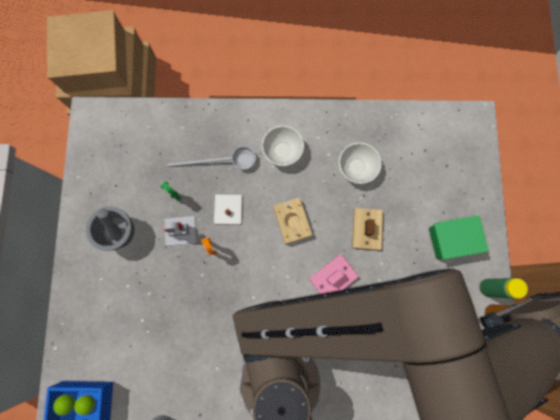

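The top view has +x up and +y to the left. It shows the stand with red-plated tongs at about (180,230), the board with the lump at (228,211), the lower mould at (293,221) and the upper half at (368,229). The decoys are green, orange and pink. Next I zoom in on these.

```bash
cat > h.py <<'E'
import numpy as np, cv2
from scipy.spatial.transform import Rotation as R
from cell import *
C={n:get_calibration(n) for n in("side","top")}
def ray(n,u,v):
    c=C[n]; d=R.from_euler('xyz',c['rotation'],degrees=True).apply([(u-c['cx'])/c['fx'],(v-c['cy'])/c['fy'],1])
    return np.array(c['origin']),d
def plane(n,u,v,z):
    o,d=ray(n,u,v); return o+d*(z-o[2])/d[2]
def proj(n,p):
    c=C[n]; q=R.from_euler('xyz',c['rotation'],degrees=True).inv().apply(np.array(p)-c['origin'])
    return np.array([c['fx']*q[0]/q[2]+c['cx'],c['fy']*q[1]/q[2]+c['cy']])
def tri(a,b):
    o1,d1=ray("side",*a);o2,d2=ray("top",*b)
    A=np.stack([d1,-d2],1);s=np.linalg.lstsq(A,o2-o1,rcond=None)[0]
    p,q=o1+s[0]*d1,o2+s[1]*d2
    return (p+q)/2,np.linalg.norm(p-q)
E
python3 - <<'E'
import cv2
a=cv2.imread('pics/top0.png')[150:290,150:400]; cv2.imwrite('pics/topz.png',cv2.resize(a,None,fx=3.2,fy=3.2,interpolation=cv2.INTER_CUBIC))
a=cv2.imread('pics/side0.png')[170:340,185:390]; cv2.imwrite('pics/sidez.png',cv2.resize(a,None,fx=3.5,fy=3.5,interpolation=cv2.INTER_CUBIC))
E
```

```text
(no output)
```

View pics/topz.png

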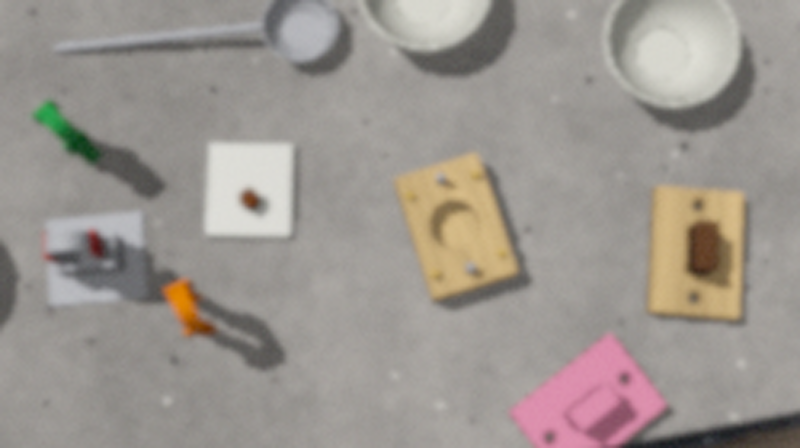

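View pics/sidez.png

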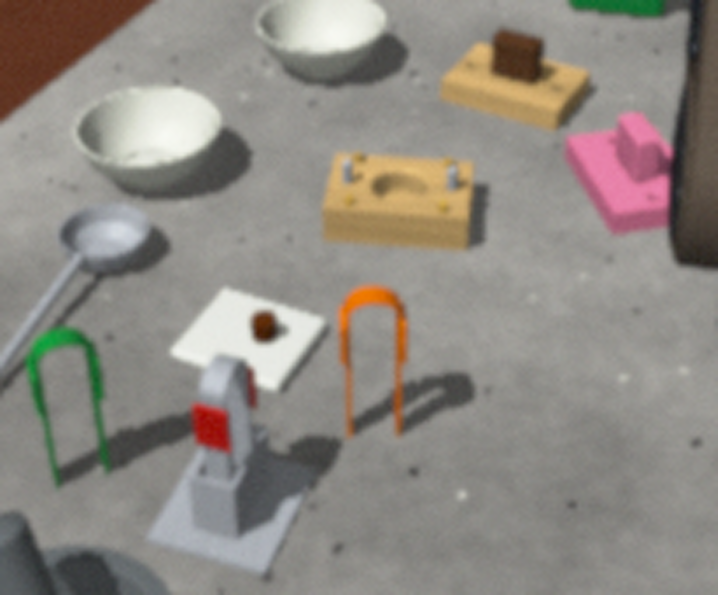

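```bash
python3 - <<'E'
from h import *
im=cv2.imread('pics/top0.png'); hsv=cv2.cvtColor(im,cv2.COLOR_BGR2HSV)
for n,(u,v) in dict(plate=(170,238),board=(222,200),lump=(228,212),mould=(283,215),mt=(360,215),handle=(369,228),red=(180,226)).items():
    print(n,hsv[v,u])
def rect(mask,z,roi,name,big=1):
    m=np.zeros_like(mask);y0,y1,x0,x1=roi;m[y0:y1,x0:x1]=mask[y0:y1,x0:x1]
    cs,_=cv2.findContours(m,cv2.RETR_EXTERNAL,cv2.CHAIN_APPROX_NONE)
    c=max(cs,key=cv2.contourArea)[:,0,:]
    P=np.array([plane('top',u,v,z)[:2] for u,v in c])
    r=cv2.minAreaRect((P*1000).astype(np.float32)); print(name,len(c),[np.round(x,1) for x in r], np.round(cv2.boxPoints(r)).tolist())
wood=cv2.inRange(hsv,(10,60,90),(28,255,255))
rect(wood,.036,(190,250,268,320),'lower')
rect(wood,.024,(200,255,345,392),'upper')
white=cv2.inRange(hsv,(0,0,185),(180,40,255))
rect(white,.012,(190,230,208,248),'board')
brown=cv2.inRange(hsv,(0,90,0),(20,255,140))
rect(brown,.032,(200,222,220,240),'lump')
rect(brown,.070,(210,245,360,380),'handle')
hs=cv2.cvtColor(cv2.imread('pics/side0.png'),cv2.COLOR_BGR2HSV)
for n,h in(('top',hsv),('side',hs)):
    red=cv2.inRange(h,(0,150,80),(6,255,255))|cv2.inRange(h,(174,150,80),(180,255,255))
    k,l,s,c=cv2.connectedComponentsWithStats(red)
    for i in range(1,k):
        x,y,w,hh,a=s[i]
        if a>5 and 150<x<300 and 150<y<330: print(n,'red',s[i],c[i])
print(wood[190:250,268:320].sum()//255)
E
python3 - <<'E'
import cv2
a=cv2.imread('pics/top0.png')[205:255,155:215]; cv2.imwrite('pics/tz2.png',cv2.resize(a,None,fx=12,fy=12,interpolation=cv2.INTER_CUBIC))
a=cv2.imread('pics/side0.png')[260:340,220:280]; cv2.imwrite('pics/sz2.png',cv2.resize(a,None,fx=7,fy=7,interpolation=cv2.INTER_CUBIC))
a=cv2.imread('pics/top0.png')[190:250,265:325]; cv2.imwrite('pics/tz3.png',cv2.resize(a,None,fx=10,fy=10,interpolation=cv2.INTER_CUBIC))
E
```

```text
plate [120   7 187]
board [ 30   7 220]
lump [ 13 187 113]
mould [ 19  92 202]
mt [ 19  95 204]
handle [ 13 167  99]
red [  1 167  81]
lower 125 [array([505.4, -35.6]), array([134.9,  94.3]), np.float64(18.9)] [[426.0, -13.0], [457.0, -102.0], [584.0, -58.0], [554.0, 31.0]]
upper 131 [array([ 482.8, -281.1]), array([ 96.4, 133.8]), np.float64(86.3)] [[413.0, -325.0], [546.0, -333.0], [553.0, -237.0], [419.0, -229.0]]
board 104 [array([546.7, 181.1]), array([98.3, 87.4]), np.float64(0.7)] [[497.0, 224.0], [498.0, 137.0], [596.0, 138.0], [595.0, 225.0]]
lump 10 [array([531.1, 175.3]), array([14.2,  9.3]), np.float64(45.9)] [[523.0, 173.0], [529.0, 167.0], [539.0, 177.0], [533.0, 184.0]]
handle 51 [array([ 477.3, -282.2]), array([40.8, 58.7]), np.float64(83.6)] [[446.0, -299.0], [504.0, -306.0], [509.0, -265.0], [450.0, -259.0]]
top red [179 224   2   5   7] [179.42857143 225.85714286]
side red [240 286  10  13 102] [244.6372549  291.57843137]
1167
```

View pics/tz2.png

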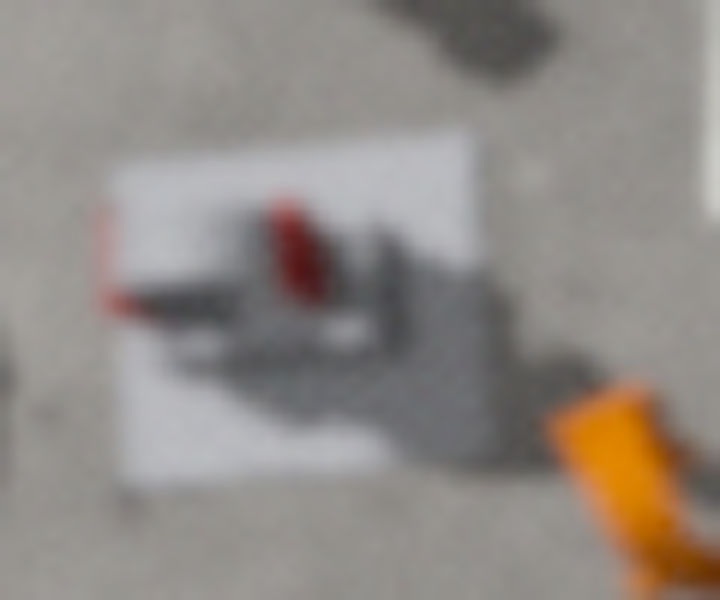

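View pics/sz2.png

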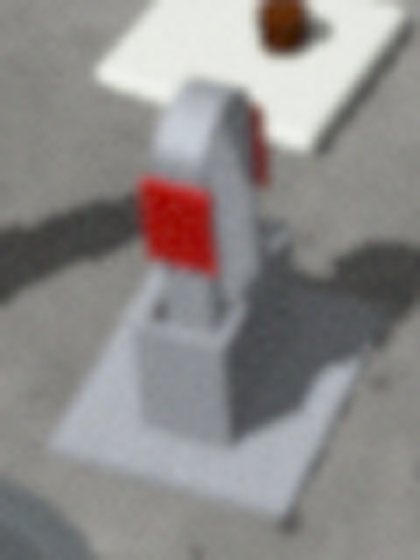

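View pics/tz3.png

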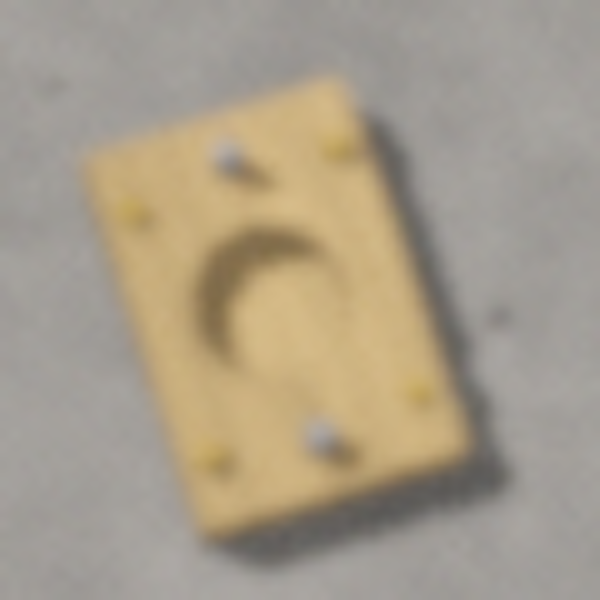

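```bash
python3 - <<'E'
from h import *
f=lambda u,v,s,x0,y0:(u/s+x0-.5+.5/s,v/s+y0-.5+.5/s)
print('foot top')
P=[plane('top',*f(u,v,12,155,205),.004) for u,v in[(107,170),(472,133),(500,465),(122,488)]]
for p in P:print(p.round(4))
print('c',np.mean(P,0), 'edges',[round(float(np.linalg.norm(P[i]-P[(i+1)%4])),4) for i in range(4)],[np.degrees(np.arctan2(*(P[(i+1)%4]-P[i])[[1,0]])).round(1) for i in range(4)])
print('foot side')
P=[plane('side',*f(u,v,7,220,260),.004) for u,v in[(50,443),(285,515),(372,345),(155,270)]]
for p in P:print(p.round(4))
print('c',np.mean(P[0:3:2],0), 'edges',[round(float(np.linalg.norm(P[i]-P[(i+1)%4])),4) for i in range(4)],[np.degrees(np.arctan2(*(P[(i+1)%4]-P[i])[[1,0]])).round(1) for i in range(4)])
print('red side +y plate outer', plane('side',244.64,291.58,.099))
for q in [(105,215),(115,305),(290,200),(318,300)]: print('red top',plane('top',*f(*q,12,155,205),.117).round(4))
# mould
g=lambda u,v:f(u,v,10,265,190)
a=plane('top',*g(228,152),.058);b=plane('top',*g(322,435),.058)
print('dowels',a.round(4),b.round(4),(a+b)/2,np.linalg.norm(a-b),np.degrees(np.arctan2(*(a-b)[[1,0]])))
P=[plane('top',*g(*q),.044) for q in[(132,212),(340,145),(420,390),(213,455)]];print('pins',np.mean(P,0),[np.round(p,4) for p in P])
P=[plane('top',*g(*q),.036) for q in[(87,158),(343,72),(470,445),(203,535)]];print('corn',np.mean(P,0),[np.round(p,4) for p in P])
for a in(0,1):print()
# side dowels 3.5 zoom at 185,170
k=lambda u,v:f(u,v,3.5,185,170)
a=plane('side',*k(347,161),.058);b=plane('side',*k(452,168),.058);print('dow side',a,b,(a+b)/2,np.degrees(np.arctan2(*(a-b)[[1,0]])))
t=lambda u,v:f(u,v,3.2,150,150)
a=plane('top',*t(698,204),.024);b=plane('top',*t(694,297),.024);print('upper holes',a,b,(a+b)/2,np.linalg.norm(a-b),np.degrees(np.arctan2(*(a-b)[[1,0]])))
P=[plane('top',*t(*q),.024) for q in[(654,187),(745,190),(742,318),(649,313)]];print('upcorn',np.mean(P,0),[np.round(p,4) for p in P])
hs=cv2.cvtColor(cv2.imread('pics/side0.png'),cv2.COLOR_BGR2HSV)
br=cv2.inRange(hs,(0,90,0),(20,255,140))[250:275,250:275];k_,l,s,c=cv2.connectedComponentsWithStats(br)
for i in range(1,k_):print('lump side',s[i],c[i]+250,plane('side',*(c[i]+250),.022))
ht=cv2.cvtColor(cv2.imread('pics/top0.png'),cv2.COLOR_BGR2HSV)
br=cv2.inRange(ht,(0,60,0),(20,255,160))[200:222,218:242];k_,l,s,c=cv2.connectedComponentsWithStats(br)
for i in range(1,k_):print('lump top',s[i],c[i]+[218,200],plane('top',*(c[i]+[218,200]),.026))
print('orange bow',plane('top',*f(605,415,12,155,205),.133),plane('top',*f(640,560,12,155,205),.1))
print('orange feet',plane('side',*k(350,435),0),plane('side',*k(400,435),0),'green',plane('side',*k(57,485),0),plane('side',*k(107,470),0))
E
```

```text
foot top
[0.5108 0.3936 0.004 ]
[0.5224 0.2924 0.004 ]
[0.4299 0.2803 0.004 ]
[0.4224 0.384  0.004 ]
c [0.47137031 0.33757384 0.004     ] edges [0.1018, 0.0932, 0.104, 0.0889] [np.float64(-83.5), np.float64(-172.5), np.float64(94.2), np.float64(6.2)]
foot side
[0.5145 0.3905 0.004 ]
[0.4249 0.3827 0.004 ]
[0.4331 0.3017 0.004 ]
[0.5238 0.3033 0.004 ]
c [0.47381104 0.34608227 0.004     ] edges [0.09, 0.0815, 0.0907, 0.0877] [np.float64(-175.0), np.float64(-84.2), np.float64(1.0), np.float64(96.1)]
red side +y plate outer [0.47461418 0.3594204  0.099     ]
red top [0.4818 0.3617 0.117 ]
red top [0.4587 0.3577 0.117 ]
red top [0.4861 0.3148 0.117 ]
red top [0.4606 0.3063 0.117 ]
dowels [ 0.5525 -0.0184  0.058 ] [ 0.4611 -0.0489  0.058 ] [ 0.50680155 -0.03365289  0.058     ] 0.09628720176181592 18.426717629196407
pins [ 0.50666125 -0.03468565  0.044     ] [array([0.535 , 0.0123, 0.044 ]), array([ 0.5579, -0.0553,  0.044 ]), array([ 0.4778, -0.0811,  0.044 ]), array([ 0.456 , -0.0146,  0.044 ])]
corn [ 0.507568   -0.03477456  0.036     ] [array([0.5542, 0.0272, 0.036 ]), array([ 0.584 , -
[... 306 characters left out ...]
45  0.024     ] [ 0.48505438 -0.28077682  0.024     ] 0.09611220169552276 -4.166313522929482
upcorn [ 0.48380196 -0.28225432  0.024     ] [array([ 0.5503, -0.2395,  0.024 ]), array([ 0.5482, -0.3331,  0.024 ]), array([ 0.4164, -0.3252,  0.024 ]), array([ 0.4204, -0.2313,  0.024 ])]
lump side [ 8 10  6  7 34] [260.08823529 262.85294118] [0.53679865 0.17706144 0.022     ]
lump top [ 8 10  5  5 20] [227.75 212.05] [0.53197515 0.17682872 0.026     ]
orange bow [0.43053379 0.22935584 0.133     ] [0.39710112 0.22461516 0.1       ]
orange feet [4.30153682e-01 2.37864261e-01 1.11022302e-16] [0.39571291 0.22165054 0.        ] green [0.60297308 0.37534305 0.        ] [0.5779807  0.34718489 0.        ]
```

```bash
cat > go.py <<'E'
import sys,numpy as np
from cell import *
o=get_obs(); p=o['position']; ps=np.radians(o['tcp_rot'][2])
a=sys.argv[1:]
print('t',round(o['t'],2),'pos',p.round(4),'rot',o['tcp_rot'].round(2),'F',o['wrist_force'].round(1),'w',round(o['width'],4),'q',o['qpos'].round(0))
if len(a)>=3:
    d=np.array([float(v) for v in a[:3]])-p
    print('travel cm',(100*np.array([d[0]*np.cos(ps)+d[1]*np.sin(ps),d[0]*np.sin(ps)-d[1]*np.cos(ps),-d[2]])).round(2),'dist',round(100*np.linalg.norm(d),1))
    if len(a)>3: print('roll',round(-(np.radians(float(a[3]))-ps),4))
E
python3 go.py .5 -.1 .2 6
```

```text
t 0.1 pos [ 0.227  -0.5821  0.1896] rot [-1.7995e+02 -1.0000e-02  2.1300e+01] F [ 0.8  0.4 -0.7] w 0.0952 q [-75.  28.  89.  -0.  63.  -6.]
travel cm [ 42.95 -34.99  -1.04] dist 55.4
roll 0.2671
```

```bash
python3 -m pendant '{"travel": [[5,-4,-1],[10,-8,-1],[15,-12,-1],[20,-16,-1],[24,-19.5,-1]], "roll": [0.05,0.1,0.15,0.2,0.267]}' 0.3 10
python3 go.py .5 -.1 .2 6
```

```text
t: 0.72
position: [0.3805, -0.3116, 0.2]
tcp_rot: [-180.0, -0.0, 5.9]
wrist_force: [1.4, -0.3, -0.8]
width: 0.0505
t 0.72 pos [ 0.3805 -0.3116  0.2   ] rot [-180.     -0.      5.89] F [ 1.4 -0.3 -0.8] w 0.0505 q [-47.  17. 107.   0.  57.  37.]
travel cm [ 14.06 -19.82   0.  ] dist 24.3
roll -0.002
```

```bash
python3 -m pendant '{"travel": [[3,-4,0],[6,-8,0],[9,-12.5,0],[12,-16.5,0],[14,-20,0]], "roll": [0,0,0,0,0]}' -0.4 12
python3 go.py .474 .3365 .2 6
```

```text
t: 1.35
position: [0.4989, -0.0981, 0.1999]
tcp_rot: [-180.0, 0.0, 6.0]
wrist_force: [0.1, -0.3, 0.1]
width: 0.0664
t 1.35 pos [ 0.4989 -0.0981  0.1999] rot [-1.80e+02  1.00e-02  6.05e+00] F [ 0.1 -0.3  0.1] w 0.0664 q [-19.  18. 105.  -0.  57.  65.]
travel cm [ 2.110e+00 -4.348e+01 -1.000e-02] dist 43.5
roll 0.0008
```

```bash
python3 -m pendant '{"travel": [[0.3,-6,0],[0.6,-12,0],[0.9,-18,0],[1.2,-24,0],[1.5,-30,0]], "roll": [0,0,0,0,0]}'
python3 -m pendant '{"travel": [[0.3,-6,0],[0.6,-11,0],[0.6,-13.5,0],[0.6,-13.5,0]], "roll": [0,0,0,0]}'
python3 go.py .474 .3365 .2 6
python3 - <<'E'
from h import *
for n in('top','side'):
    im=snapshot(n)[:,:,::-1]; cv2.imwrite(f'pics/{n}1.png',im)
a=cv2.imread('pics/side1.png')[200:350,170:320]; cv2.imwrite('pics/s1.png',cv2.resize(a,None,fx=4,fy=4,interpolation=cv2.INTER_CUBIC))
E
```

```text
t: 1.98
position: [0.4812, 0.202, 0.2]
tcp_rot: [180.0, 0.0, 6.0]
wrist_force: [1.0, 0.5, -0.1]
width: 0.0665
t: 2.48
position: [0.4729, 0.3361, 0.1995]
tcp_rot: [180.0, 0.0, 6.1]
wrist_force: [-0.6, 0.1, -0.9]
width: 0.0665
t 2.48 pos [0.4729 0.3361 0.1995] rot [1.7998e+02 4.0000e-02 6.1400e+00] F [-0.6  0.1 -0.9] w 0.0665 q [ 29.  24.  95.  -0.  61. 113.]
travel cm [ 0.11 -0.02 -0.05] dist 0.1
roll 0.0025
```

View pics/s1.png

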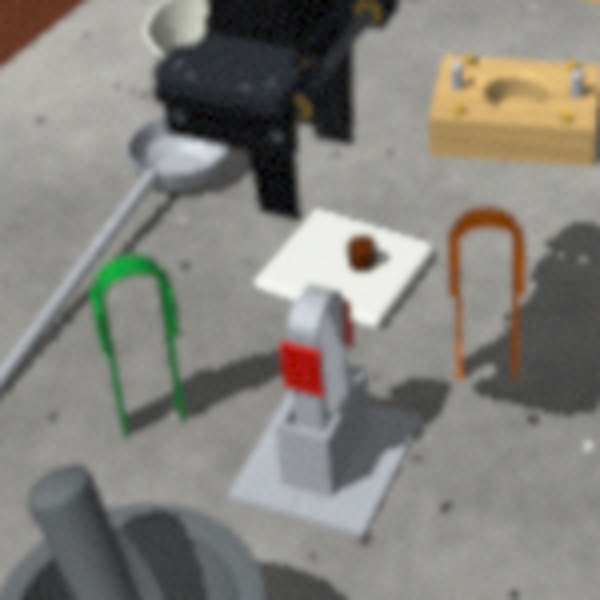

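View pics/top1.png

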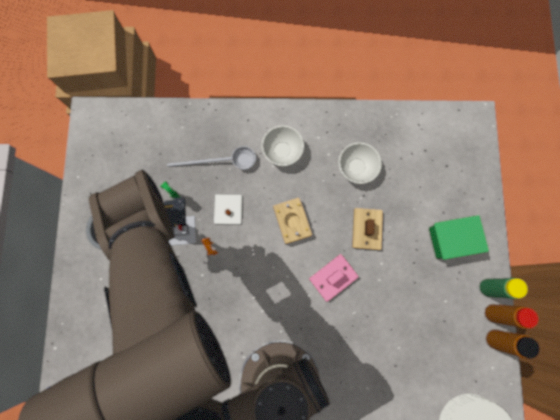

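```bash
python3 - <<'E'
from h import *
p=np.array(get_obs()['position']);y=np.array([-np.sin(np.radians(6)),np.cos(np.radians(6)),0])
for h in(.033,.045): print(p+y*h, proj('side',p+y*h))
for u,v in[(298,214),(262,202)]:
    q=plane('side',170+u/4-.4,200+v/4-.4,p[2]);print(q.round(4), q-p)
E
```

```text
[0.46989019 0.36720357 0.19977575] [241.67306131 261.21231909]
[0.46863585 0.37913783 0.19977575] [239.34160231 264.64463667]
[0.4793 0.3409 0.1998] [5.92086837e-03 6.49762352e-03 5.55111512e-17]
[0.5033 0.3403 0.1998] [2.99366023e-02 5.93030387e-03 5.55111512e-17]
```

```bash
python3 - <<'E'
from h import *
import cv2
p=np.array(get_obs()['position']);y=np.array([-np.sin(np.radians(6)),np.cos(np.radians(6)),0]);x=np.array([y[1],-y[0],0])
im=cv2.imread('pics/side1.png')[180:300,190:310]; im=cv2.resize(im,None,fx=5,fy=5,interpolation=cv2.INTER_CUBIC)
for h in(.033,.045,-.033,-.045):
  for w in(-.01,.01):
    for dz in (0,.05):
      q=proj('side',p+y*h+x*w+[0,0,dz]); cv2.circle(im,tuple(int(v) for v in (q-[190,180])*5),3,(0,255,0) if dz==0 else (255,255,0),-1)
cv2.imwrite('pics/ov1.png',im)
im=cv2.imread('pics/top1.png')[170:270,130:230]; im=cv2.resize(im,None,fx=6,fy=6,interpolation=cv2.INTER_CUBIC)
for h in(.033,.045,-.033,-.045):
  for w in(-.01,.01):
      q=proj('top',p+y*h+x*w); cv2.circle(im,tuple(int(v) for v in (q-[130,170])*6),3,(0,255,0),-1)
cv2.imwrite('pics/ov1t.png',im)
E
```

```text
(no output)
```

View pics/ov1.png

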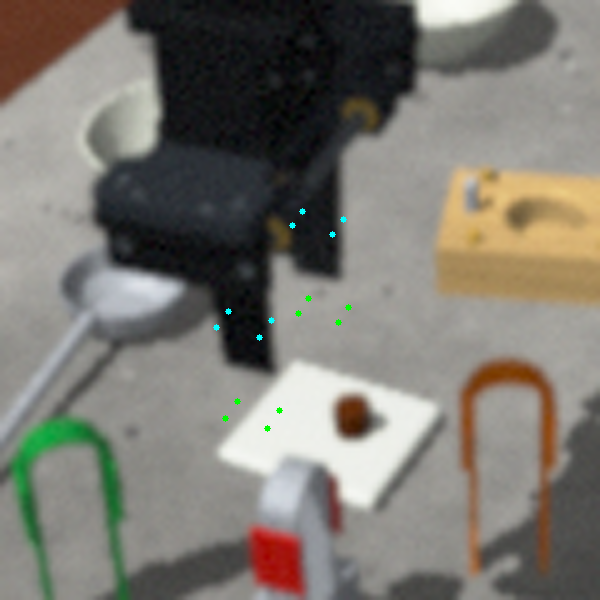

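View pics/ov1t.png

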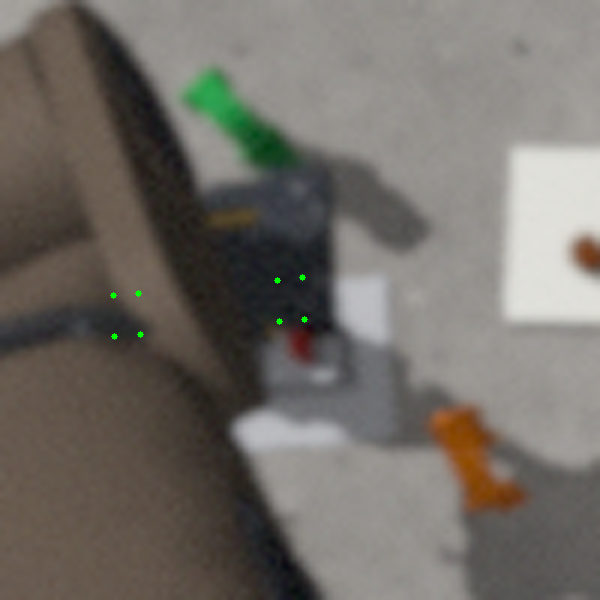

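```bash
cat > ov.py <<'E'
import sys
from h import *
o=get_obs();p=np.array(o['position']);ps=np.radians(o['tcp_rot'][2]);w=o['width']
x=np.array([np.cos(ps),np.sin(ps),0]);y=np.array([-x[1],x[0],0])
tag=sys.argv[1];u0,v0=proj('side',p).astype(int)-60
im=snapshot('side')[:,:,::-1].copy();cv2.imwrite(f'pics/side_{tag}.png',im)
im=cv2.resize(im[max(v0,0):v0+120,u0:u0+120],None,fx=5,fy=5,interpolation=cv2.INTER_CUBIC)
for h in(w/2,-w/2):
  for a in(-.01,.01):
    q=proj('side',p+y*h+x*a);cv2.circle(im,tuple(int(v) for v in (q-[u0,max(v0,0)])*5),3,(0,255,0),-1)
cv2.imwrite(f'pics/ov_{tag}.png',im);print(u0,v0,w,p)
E
python3 -m pendant '{"travel": [[0,0,0],[0,0,0],[0,0,0],[0,0,0],[0,0,0]], "roll": [0,0,0,0,0]}' 0.95 10
python3 ov.py 2
```

```text
t: 3.2
position: [0.4735, 0.3349, 0.2001]
tcp_rot: [180.0, -0.0, 6.0]
wrist_force: [0.2, -0.3, 0.3]
width: 0.0221
187 192 0.02208316367549732 [0.47353805 0.33488241 0.20011734]
```

View pics/ov_2.png

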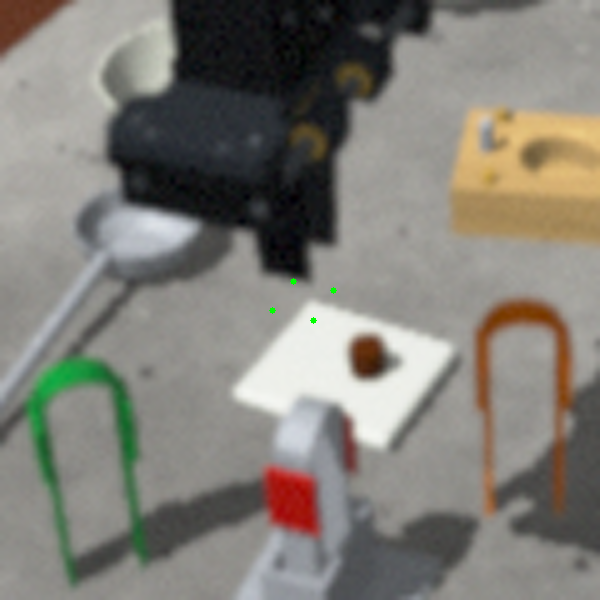

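```bash
python3 -m pendant '{"travel": [[0,0,0],[0,0,0],[0,0,0],[0,0,2],[0,0,5]], "roll": [0,0,0,0,0]}' -0.4 12
python3 -m pendant '{"travel": [[0,0,2],[0,0,4],[0,0,4]], "roll": [0,0,0]}'
python3 ov.py 3
```

```text
t: 3.88
position: [0.4739, 0.3352, 0.1502]
tcp_rot: [-180.0, -0.1, 6.0]
wrist_force: [0.9, 0.1, 0.4]
width: 0.062
t: 4.25
position: [0.473, 0.3346, 0.109]
tcp_rot: [179.9, 0.1, 6.0]
wrist_force: [-0.3, -0.2, 0.0]
width: 0.0664
190 221 0.0664361611128369 [0.47297742 0.33458249 0.10900716]
```

View pics/ov_3.png

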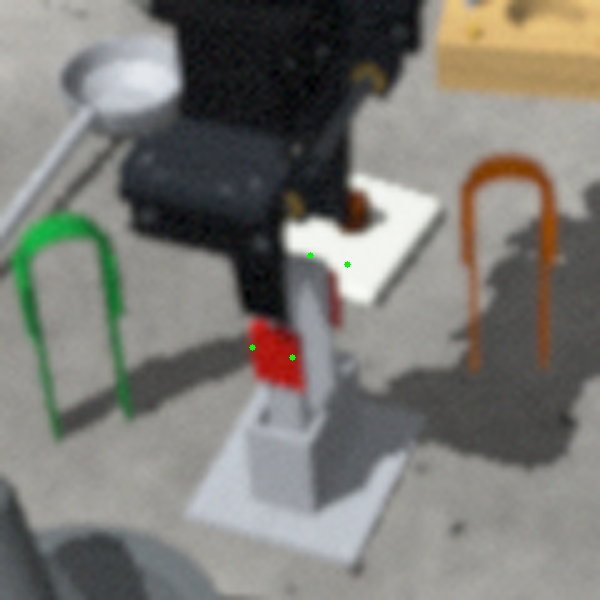

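```bash
python3 -m pendant '{"travel": [[0,0,2],[0,0,3],[0,-0.1,4.3],[0,-0.1,4.3]], "roll": [0,0,0,0]}'
python3 ov.py 4
```

```text
t: 4.8
position: [0.4732, 0.3358, 0.0665]
tcp_rot: [180.0, 0.1, 6.0]
wrist_force: [-0.1, 0.2, 0.5]
width: 0.0667
190 235 0.06667452353708138 [0.47318768 0.33580439 0.06650714]
```

View pics/ov_4.png

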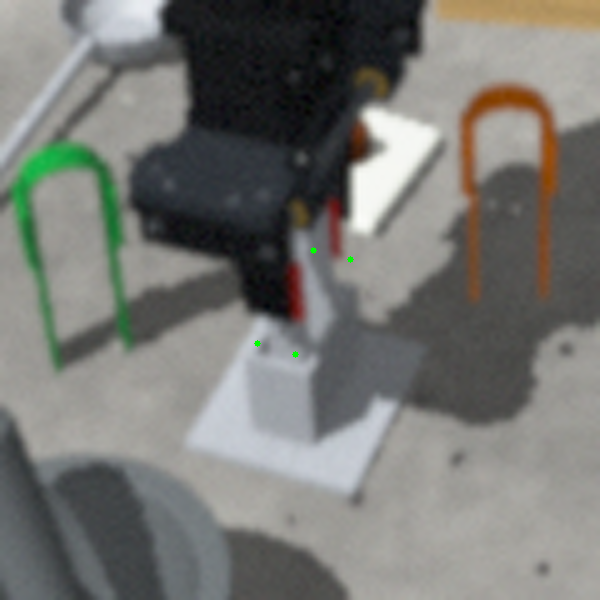

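```bash
python3 -m pendant '{"travel": [[0,0,0],[0,0,0],[0,0,0],[0,0,0],[0,0,0]], "roll": [0,0,0,0,0]}' 0.075 15
python3 go.py
```

```text
t: 5.48
position: [0.4735, 0.3359, 0.0672]
tcp_rot: [180.0, -0.0, 6.0]
wrist_force: [0.5, 0.3, 1.5]
width: 0.0445
t 5.47 pos [0.4735 0.3359 0.0672] rot [ 1.7999e+02 -1.0000e-02  6.0000e+00] F [0.5 0.3 1.5] w 0.0445 q [ 29.  33. 103.  -0.  44. 113.]
```

```bash
python3 -m pendant '{"travel": [[0,0,-2],[0,0,-4.5],[0,0,-8],[0,0,-12],[0,0,-12]], "roll": [0,0,0,0,0]}'
python3 ov.py 5
```

```text
t: 6.1
position: [0.4743, 0.3366, 0.1897]
tcp_rot: [-179.9, -0.3, 6.0]
wrist_force: [-0.1, -0.4, -1.4]
width: 0.0441
187 196 0.0441359989722959 [0.47434807 0.33657609 0.18973091]
```

View pics/ov_5.png

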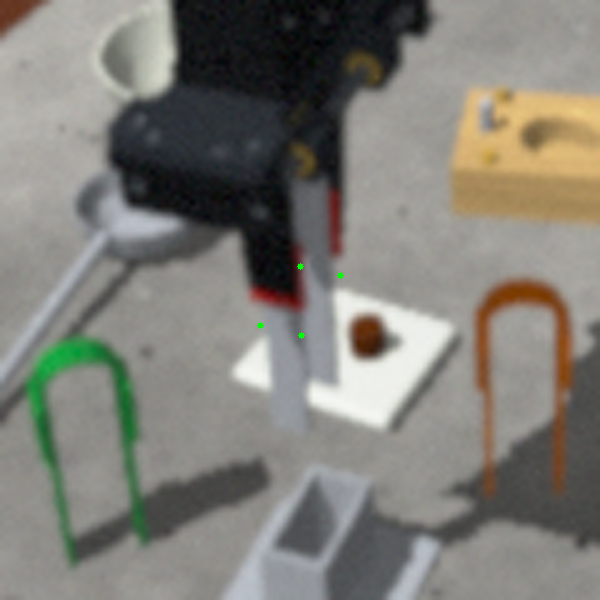

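```bash
python3 - <<'E'
from h import *
for q in[(274,425),(306,430),(340,383)]:print(plane('side',187+q[0]/5-.4,196+q[1]/5-.4,.1267).round(4))
# stand rim inner corners z .055
for q in[(310,470),(370,482),(322,560),(275,548)]:print('rim',plane('side',187+q[0]/5-.4,196+q[1]/5-.4,.055).round(4))
E
python3 - <<'E'
from h import *
im=snapshot('top')[:,:,::-1].copy();cv2.imwrite('pics/top5.png',im);cv2.imwrite('pics/t5.png',cv2.resize(im[190:260,140:240],None,fx=7,fy=7,interpolation=cv2.INTER_CUBIC))
E
```

```text
[0.4837 0.3553 0.1267]
[0.4685 0.3518 0.1267]
[0.4699 0.3171 0.1267]
rim [0.4943 0.312  0.055 ]
rim [0.463  0.3065 0.055 ]
rim [0.459  0.3618 0.055 ]
rim [0.4832 0.3648 0.055 ]
```

View pics/t5.png

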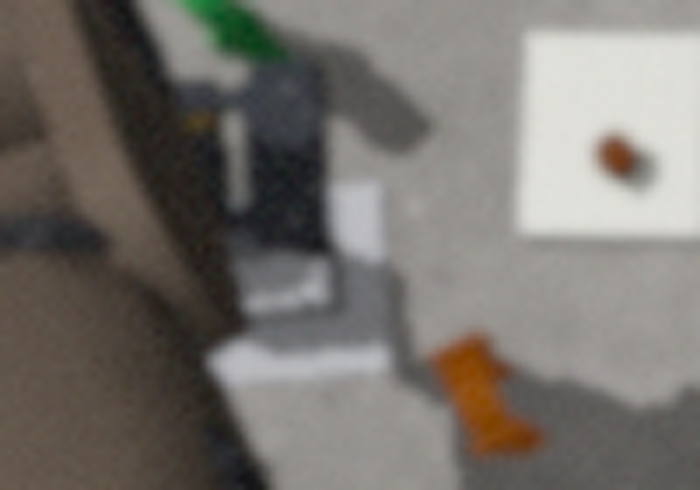

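```bash
python3 go.py .533 .1775 .19 6
```

```text
t 6.2 pos [0.4731 0.3358 0.1867] rot [1.7999e+02 2.0000e-02 6.0100e+00] F [ 0.5 -0.2 -1. ] w 0.0439 q [ 29.  25.  96.   0.  59. 113.]
travel cm [ 4.3  16.37 -0.33] dist 16.9
roll 0.0001
```

```bash
python3 -m pendant '{"travel": [[1.2,4,-0.3],[2.4,8.5,-0.3],[3.5,13,-0.3],[4.3,16.4,-0.3],[4.3,16.4,-0.3]], "roll": [0,0,0,0,0]}'
python3 go.py .533 .1775 .095 6
```

```text
t: 6.82
position: [0.5334, 0.1754, 0.1886]
tcp_rot: [180.0, 0.1, 5.8]
wrist_force: [0.4, 0.0, -0.1]
width: 0.0443
t 6.83 pos [0.5334 0.1754 0.1886] rot [1.7998e+02 1.4000e-01 5.8300e+00] F [ 0.4  0.  -0.1] w 0.0443 q [11. 23. 98. -0. 59. 96.]
travel cm [-0.02 -0.22  9.36] dist 9.4
roll -0.0029
```

```bash
python3 -m pendant '{"travel": [[0,-0.1,4],[0,-0.1,7.5],[0,-0.1,7.5],[0,-0.1,7.5]], "roll": [0,0,0,0]}'
python3 ov.py 6; python3 go.py
```

```text
t: 7.32
position: [0.5335, 0.1789, 0.1158]
tcp_rot: [-180.0, -0.0, 6.0]
wrist_force: [0.0, -0.3, -0.3]
width: 0.0442
199 177 0.044171792000997155 [0.53348993 0.17889348 0.11579272]
t 7.38 pos [0.5337 0.1789 0.1162] rot [-1.7999e+02 -9.0000e-02  6.0300e+00] F [ 0.6 -1.  -0.4] w 0.044 q [ 12.  28. 103.  -0.  49.  96.]
```

View pics/ov_6.png

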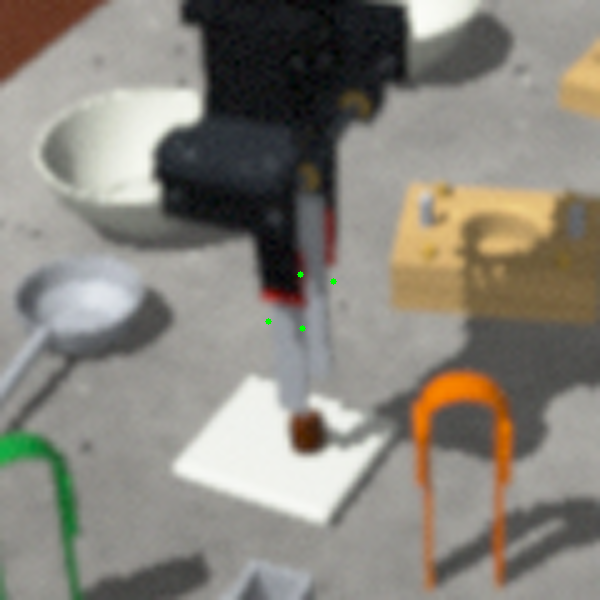

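```bash
python3 - <<'E'
from h import *
f=lambda u,v,z:plane('side',199+u/5-.4,177+v/5-.4,z).round(4)
print('near tip L,R',f(281,405,.053),f(308,411,.053)); print('far R',f(329,380,.053))
im=cv2.imread('pics/side_6.png');h=cv2.cvtColor(im,cv2.COLOR_BGR2HSV)
m=cv2.inRange(h,(0,90,0),(20,255,160))[255:275,252:270];k,l,s,c=cv2.connectedComponentsWithStats(m)
for i in range(1,k):print(s[i],c[i]+[252,255],plane('side',*(c[i]+[252,255]),.022))
print(f(305,420,.032),f(307,448,.013))
E
```

```text
near tip L,R [0.5423 0.1948 0.053 ] [0.5262 0.193  0.053 ]
far R [0.5283 0.1643 0.053 ]
[ 6  5  5  7 32] [259.9375  262.90625] [0.53707761 0.17744636 0.022     ]
[0.5367 0.1791 0.032 ] [0.5354 0.1809 0.013 ]
```

```bash
python3 -m pendant '{"travel": [[0.1,0.05,1.3],[0.1,0.05,2.6],[0.1,0.05,3.7],[0.1,0.05,3.7],[0.1,0.05,3.7]], "roll": [0,0,0,0,0]}'
python3 ov.py 7; python3 go.py
```

```text
t: 8.0
position: [0.5345, 0.1779, 0.0782]
tcp_rot: [180.0, -0.0, 6.0]
wrist_force: [-1.2, -0.2, -1.0]
width: 0.0439
199 187 0.04390067215927735 [0.53445856 0.17790522 0.07819089]
t 8.05 pos [0.5345 0.1779 0.0783] rot [ 1.8e+02 -3.0e-02  6.0e+00] F [ 0.4  0.2 -1.5] w 0.0442 q [ 12.  31. 105.  -0.  44.  96.]
```

View pics/ov_7.png

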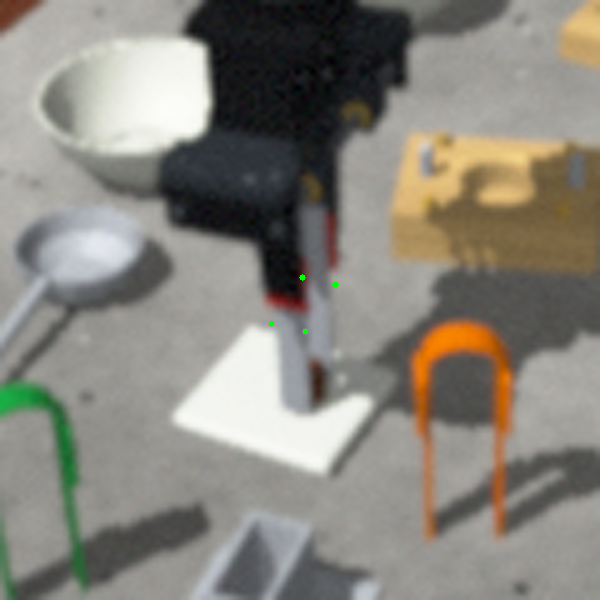

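The lump at about (318,380) in the zoom sits between the jaws. Squeezing.

```bash
python3 -m pendant '{"travel": [[0,0,0],[0,0,0],[0,0,0],[0,0,0],[0,0,0]], "roll": [0,0,0,0,0]}' 0.45 16
python3 -m pendant '{"travel": [[0,0,-0.5],[0,0,-2],[0,0,-5],[0,0,-8],[0,0,-8]], "roll": [0,0,0,0,0]}'
python3 ov.py 8
```

```text
t: 8.68
position: [0.5345, 0.178, 0.0784]
tcp_rot: [180.0, -0.0, 6.0]
wrist_force: [-0.8, 0.6, 4.8]
width: 0.0353
t: 9.3
position: [0.5353, 0.1781, 0.1608]
tcp_rot: [-180.0, -0.3, 6.0]
wrist_force: [0.1, 0.5, -2.2]
width: 0.0355
198 163 0.03554308935561355 [0.53525499 0.17813548 0.16075838]
```

View pics/ov_8.png

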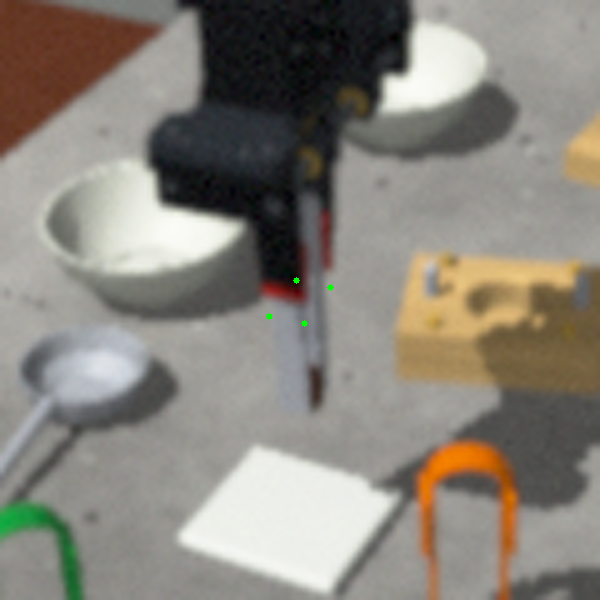

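```bash
python3 go.py .5085 -.034 .165 6
```

```text
t 9.35 pos [0.5345 0.178  0.1592] rot [-1.7999e+02 -1.1000e-01  6.0100e+00] F [-0.3  0.5 -1.3] w 0.0354 q [ 12.  25. 100.  -0.  55.  96.]
travel cm [-4.8  20.81 -0.58] dist 21.4
roll 0.0001
```

```bash
python3 -m pendant '{"travel": [[-1,4,-0.6],[-2,8.5,-0.6],[-3,13,-0.6],[-4,17,-0.6],[-4.8,20.8,-0.6]], "roll": [0,0,0,0,0]}'
python3 -m pendant '{"travel": [[0,0,0],[0,0,3],[0,0,3],[0,0,3]], "roll": [0,0,0,0]}'
python3 ov.py 9;python3 go.py .5085 -.034 .078 6; python3 - <<'E'
from h import *
im=snapshot('top')[:,:,::-1].copy();cv2.imwrite('pics/top9.png',im);cv2.imwrite('pics/t9.png',cv2.resize(im[170:270,240:340],None,fx=6,fy=6,interpolation=cv2.INTER_CUBIC))
E
```

```text
t: 9.98
position: [0.5074, -0.0353, 0.1632]
tcp_rot: [-180.0, 0.1, 6.0]
wrist_force: [-0.6, -0.6, -2.2]
width: 0.0352
t: 10.48
position: [0.5085, -0.0334, 0.1344]
tcp_rot: [-180.0, 0.0, 6.0]
wrist_force: [0.1, 1.0, -0.9]
width: 0.0351
239 136 0.03512951064458057 [ 0.50846816 -0.03343363  0.13444519]
t 10.53 pos [ 0.5087 -0.0335  0.1348] rot [ 1.7999e+02 -3.0000e-02  6.0400e+00] F [-0.9 -0.4 -0.7] w 0.0353 q [-11.  23. 109.  -0.  48.  73.]
travel cm [-0.02  0.04  5.68] dist 5.7
roll 0.0007
```

View pics/ov_9.png

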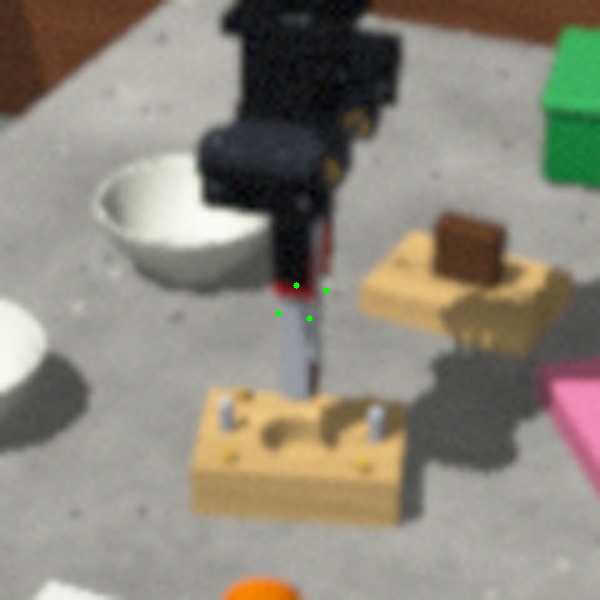

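View pics/t9.png

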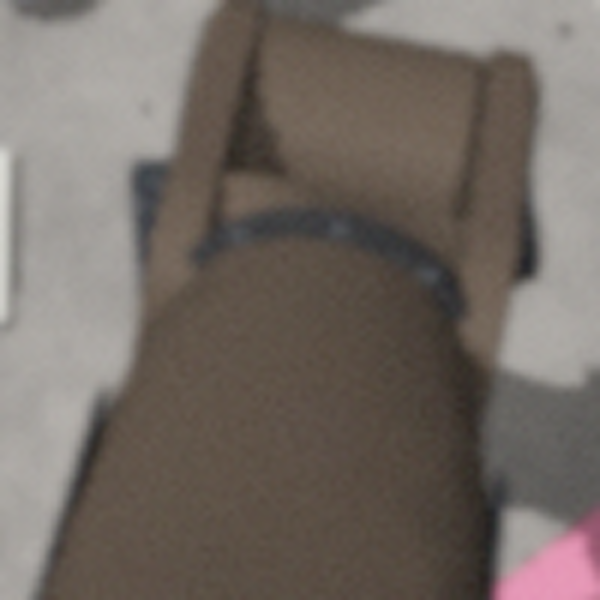

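```bash
python3 - <<'E'
from h import *
f=lambda u,v,z:plane('side',239+u/5-.4,136+v/5-.4,z).round(4)
print('near L,R',f(281,393,.072),f(310,397,.072),'far R',f(323,378,.072))
a,b=f(226,400,.058),f(376,407,.058);print(a,b,(a+b)/2, np.degrees(np.arctan2(*(a-b)[[1,0]])),np.linalg.norm(a-b))
print('pocket rim L,R',f(262,430,.036),f(340,440,.036))
P=[f(*q,.044) for q in[(243,394),(230,454),(365,464)]];print(P)
E
```

```text
near L,R [ 0.5194 -0.0228  0.072 ] [ 0.5011 -0.0263  0.072 ] far R [ 0.5023 -0.0495  0.072 ]
[ 0.5565 -0.0199  0.058 ] [ 0.4669 -0.0525  0.058 ] [ 0.5117 -0.0362  0.058 ] 19.99337458263469 0.09534631613229744
pocket rim L,R [ 0.5349 -0.0278  0.036 ] [ 0.4852 -0.0385  0.036 ]
[array([ 0.5586, -0.0494,  0.044 ]), array([0.5372, 0.0147, 0.044 ]), array([ 0.4567, -0.0109,  0.044 ])]
```

```bash
python3 -m pendant '{"travel": [[0,-0.15,2],[0,-0.15,4],[0,-0.15,5.3],[0,-0.15,5.6],[0,-0.15,5.6]], "roll": [0,0,0,0,0]}'
python3 ov.py 10;python3 go.py
```

```text
t: 11.2
position: [0.5084, -0.0325, 0.0785]
tcp_rot: [180.0, -0.0, 6.0]
wrist_force: [-0.4, 0.5, -0.8]
width: 0.035
239 151 0.03497877057733821 [ 0.50844432 -0.03250145  0.07854988]
t 11.25 pos [ 0.5085 -0.0325  0.0786] rot [ 1.7998e+02 -4.0000e-02  6.0100e+00] F [ 0.1  0.1 -0.8] w 0.0354 q [-11.  28. 112.  -0.  40.  73.]
```

View pics/ov_10.png

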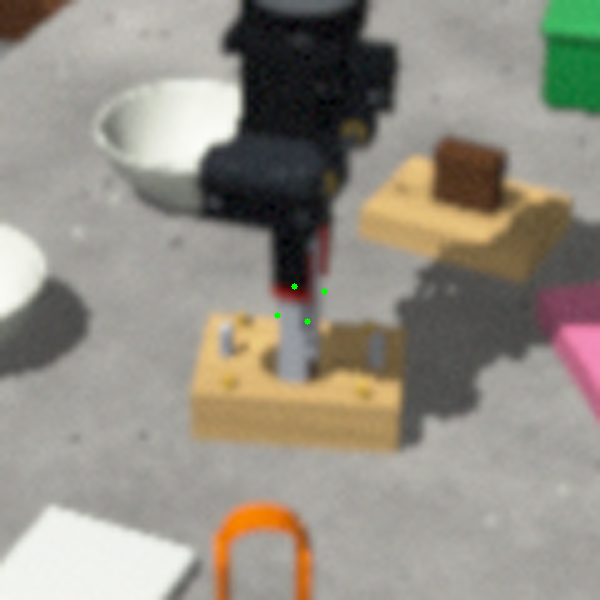

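```bash
python3 -m pendant '{"travel": [[0,0,0],[0,0,0],[0,0,0],[0,0,0],[0,0,0]], "roll": [0,0,0,0,0]}' 0.065 15
python3 -m pendant '{"travel": [[0,0,-0.5],[0,0,-2],[0,0,-5],[0,0,-9],[0,0,-12]], "roll": [0,0,0,0,0]}'
python3 go.py .474 .336 .199 6
python3 ov.py 11
```

```text
t: 11.88
position: [0.5081, -0.0325, 0.0781]
tcp_rot: [180.0, 0.0, 6.0]
wrist_force: [-0.3, -0.2, -0.5]
width: 0.0449
t: 12.5
position: [0.5083, -0.0325, 0.2009]
tcp_rot: [180.0, -0.1, 6.0]
wrist_force: [-0.8, 0.2, -1.0]
width: 0.0443
t 12.5 pos [ 0.5083 -0.0325  0.2009] rot [ 1.7996e+02 -1.1000e-01  6.0100e+00] F [-0.8  0.2 -1. ] w 0.0443 q [-11.  18. 105.  -0.  57.  73.]
travel cm [  0.44 -37.01   0.19] dist 37.0
roll 0.0001
239 117 0.04428975579650531 [ 0.50830589 -0.03250532  0.20085152]
```

View pics/ov_11.png

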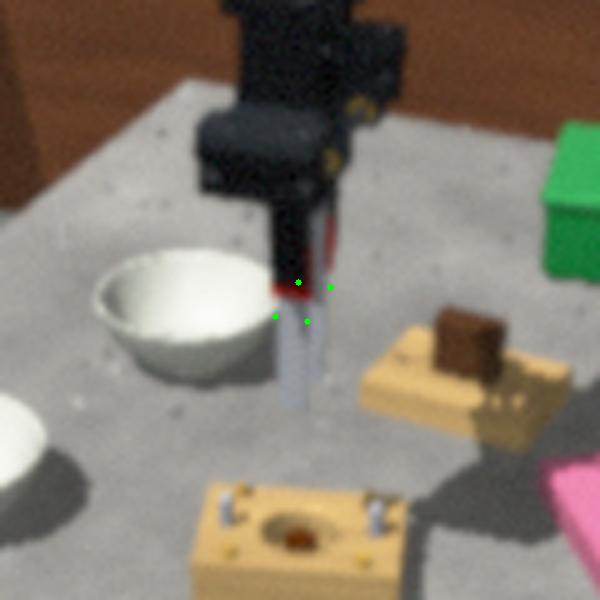

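```bash
python3 -m pendant '{"travel": [[1,-6,0],[2,-12,0],[2,-18,0],[2,-24,0],[2,-30,0]], "roll": [0,0,0,0,0]}'
python3 -m pendant '{"travel": [[-0.5,-4,0],[-1.5,-7,0],[-1.6,-7,0],[-1.6,-7,2],[-1.6,-7,2]], "roll": [0,0,0,0,0]}'
python3 ov.py 12;python3 go.py .474 .336 .068 6
```

```text
t: 13.18
position: [0.4962, 0.2699, 0.1989]
tcp_rot: [-180.0, -0.0, 6.0]
wrist_force: [1.9, -0.4, -0.2]
width: 0.0447
t: 13.8
position: [0.4732, 0.3348, 0.1776]
tcp_rot: [179.9, 0.1, 6.0]
wrist_force: [0.1, -0.6, -1.9]
width: 0.0445
188 199 0.04452400482491171 [0.47317506 0.33483956 0.17755286]
t 13.85 pos [0.4736 0.3351 0.1783] rot [1.7998e+02 3.0000e-02 5.9600e+00] F [ 0.2 -0.2 -0.5] w 0.0444 q [ 29.  25.  97.  -0.  58. 113.]
travel cm [ 0.05 -0.08 11.03] dist 11.0
roll -0.0006
```

View pics/ov_12.png

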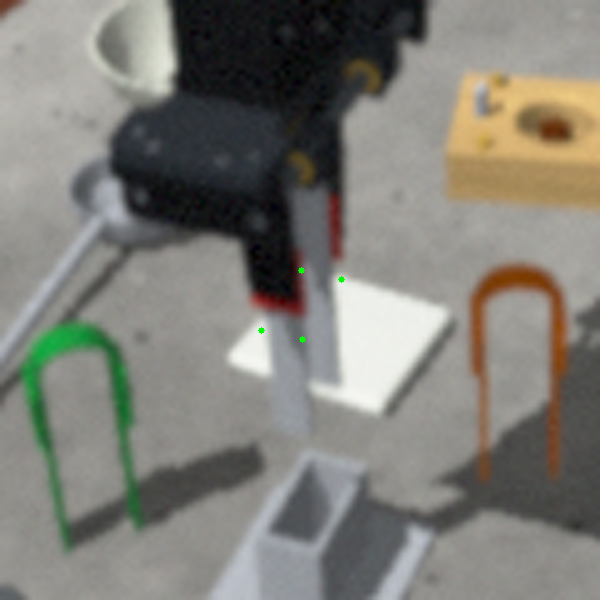

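```bash
python3 -m pendant '{"travel": [[0,-0.08,2.5],[0,-0.08,4.5],[0,-0.08,5.5],[0,-0.08,5.5]], "roll": [0,0,0,0]}'
python3 ov.py 13;python3 go.py .4737 .336 .068 6
```

```text
t: 14.35
position: [0.4736, 0.3365, 0.1233]
tcp_rot: [180.0, 0.0, 6.0]
wrist_force: [-0.2, -0.9, -0.9]
width: 0.0446
189 217 0.044598570457603105 [0.47358458 0.33646171 0.12327343]
t 14.4 pos [0.4738 0.3367 0.1238] rot [-1.7999e+02 -3.0000e-02  5.9800e+00] F [ 0.1  0.9 -0.6] w 0.0439 q [ 29.  29. 100.  -0.  51. 113.]
travel cm [-0.01  0.06  5.58] dist 5.6
roll -0.0003
```

View pics/ov_13.png

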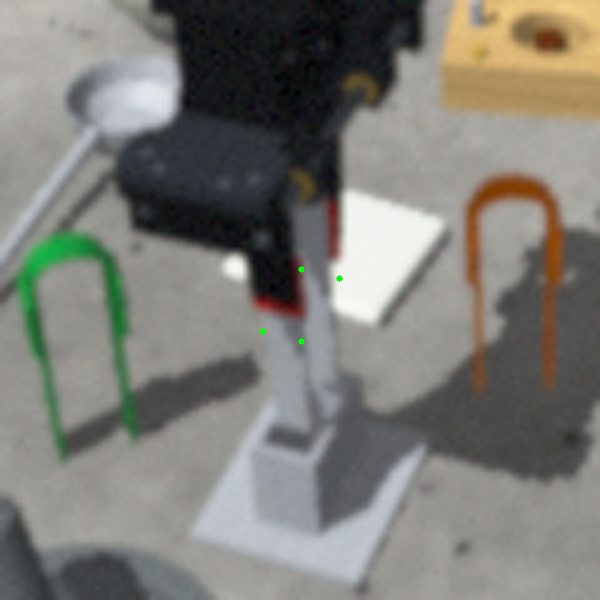

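```bash
python3 -m pendant '{"travel": [[0,0.05,1],[0,0.05,2],[0,0.05,3],[0,0.05,4],[0,0.05,4.8]], "roll": [0,0,0,0,0]}'
python3 -m pendant '{"travel": [[0,0,0.4],[0,0,0.6],[0,0,0.6]], "roll": [0,0,0]}'
```

```text
t: 15.02
position: [0.4733, 0.3362, 0.0742]
tcp_rot: [180.0, 0.0, 6.0]
wrist_force: [0.0, 0.2, -0.8]
width: 0.0441
t: 15.4
position: [0.4735, 0.3362, 0.0692]
tcp_rot: [180.0, -0.0, 6.0]
wrist_force: [-0.9, 0.1, 0.0]
width: 0.0442
```

```bash
python3 -m pendant '{"travel": [[0,0,0.15],[0,0,0.15]], "roll": [0,0]}'
python3 -m pendant '{"travel": [[0,0,0],[0,0,0],[0,0,0],[0,0,0]], "roll": [0,0,0,0]}' -0.4
python3 -m pendant '{"travel": [[0,0,-1],[0,0,-3],[0,0,-6.5],[0,0,-10],[0,0,-13]], "roll": [0,0,0,0,0]}'
python3 ov.py 14;python3 go.py .484 -.282 .2 -4
```

```text
t: 15.65
position: [0.4734, 0.3362, 0.0677]
tcp_rot: [-180.0, -0.0, 6.0]
wrist_force: [-0.2, -0.7, -0.6]
width: 0.0446
t: 16.15
position: [0.4734, 0.3362, 0.0676]
tcp_rot: [180.0, -0.0, 6.0]
wrist_force: [0.3, -0.3, -0.1]
width: 0.0664
t: 16.77
position: [0.4735, 0.3363, 0.1997]
tcp_rot: [-180.0, -0.1, 6.0]
wrist_force: [0.0, -0.8, 0.3]
width: 0.0665
187 192 0.06653725564659389 [0.4734755  0.33625647 0.19974137]
t 16.82 pos [0.4746 0.337  0.2034] rot [-179.86   -0.33    6.01] F [ 0.2 -0.   3.6] w 0.0669 q [ 29.  24.  95.  -0.  61. 113.]
travel cm [-5.55 61.66  0.34] dist 61.9
roll 0.1747
```

View pics/ov_14.png

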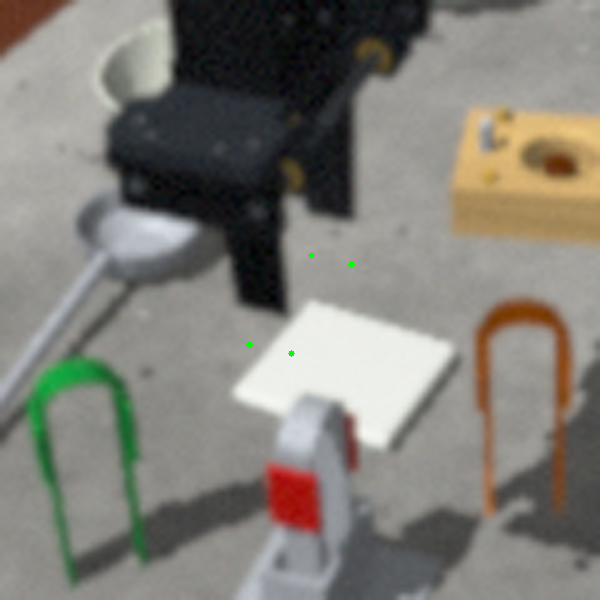

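```bash
python3 - <<'E'
from h import *
im=snapshot('top')[:,:,::-1].copy();cv2.imwrite('pics/top14.png',im)
cv2.imwrite('pics/t14.png',cv2.resize(im[195:265,335:405],None,fx=8,fy=8,interpolation=cv2.INTER_CUBIC))
s=cv2.imread('pics/side_14.png');cv2.imwrite('pics/s14.png',cv2.resize(s[165:215,300:360],None,fx=10,fy=10,interpolation=cv2.INTER_CUBIC))
cv2.imwrite('pics/s14b.png',cv2.resize(s[205:245,270:330],None,fx=10,fy=10,interpolation=cv2.INTER_CUBIC))
cv2.imwrite('pics/t14b.png',cv2.resize(im[190:250,265:325],None,fx=10,fy=10,interpolation=cv2.INTER_CUBIC))
E
```

```text
(no output)
```

View pics/t14.png

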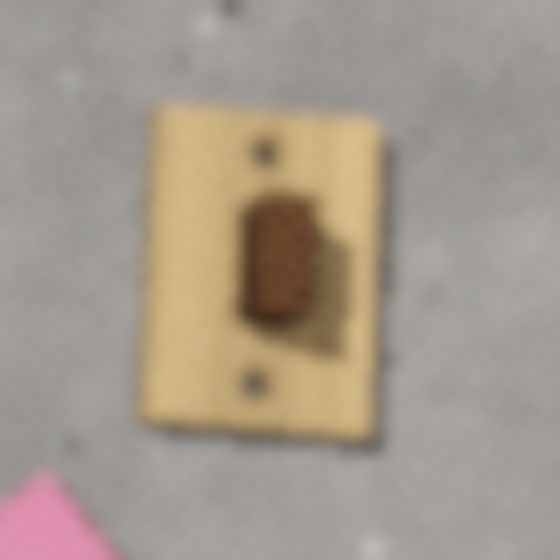

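View pics/s14.png

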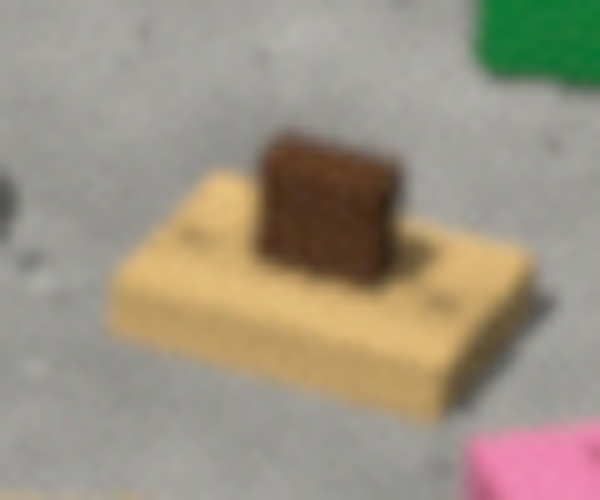

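View pics/s14b.png

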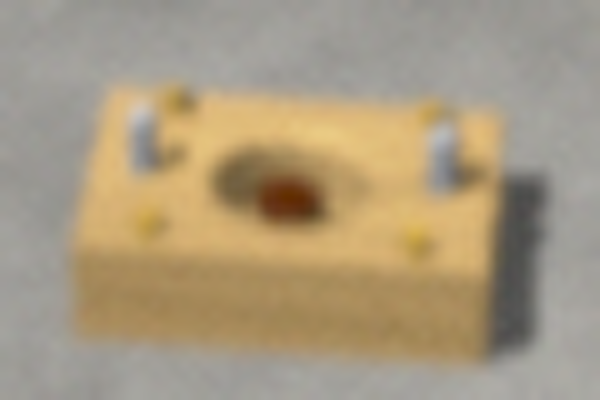

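View pics/t14b.png

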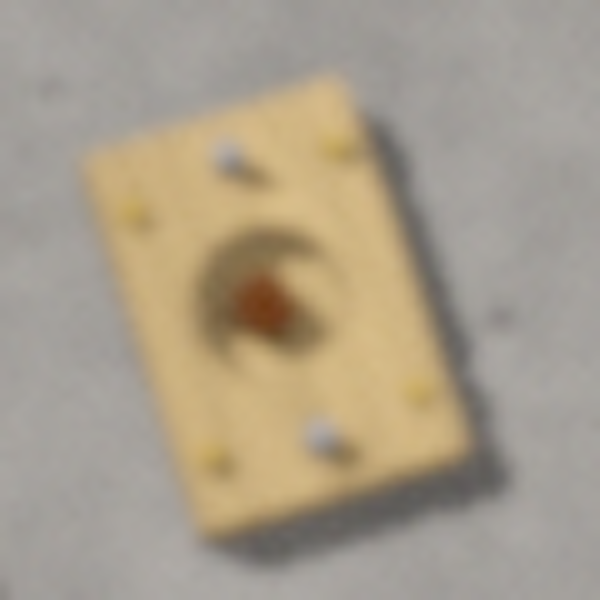

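```bash
python3 - <<'E'
from h import *
def F(n,s,x0,y0): return lambda u,v,z:plane(n,x0+u/s-.5+.5/s,y0+v/s-.5+.5/s,z)
def rep(t,P):
    P=np.array(P);c=P.mean(0);d=P[0]-P[1];print(t,'c',c[:2].round(4),'len',np.linalg.norm(d).round(4),'yaw',np.degrees(np.arctan2(d[1],d[0])).round(2))
T=F('top',8,335,195);rep('holes top',[T(263,152,.024),T(254,382,.024)])
rep('edgeL',[T(155,103,.024),T(145,420,.024)]);rep('edgeR',[T(383,120,.024),T(375,437,.024)])
print('cor',np.mean([T(155,103,.024),T(145,420,.024),T(383,120,.024),T(375,437,.024)],0))
S=F('side',10,300,165);rep('holes side',[S(193,233,.024),S(438,300,.024)])
P=[S(222,170,.024),S(538,257,.024),S(443,375,.024),S(118,273,.024)];print('cor side',np.mean(P,0),P[0]-P[1],P[3]-P[2])
P=[S(285,130,.070),S(400,158,.070),S(388,180,.07),S(265,150,.07)];print('handle top side',np.mean(P,0),np.linalg.norm(P[0]-P[1]),np.linalg.norm(P[1]-P[2]))
L=F('top',10,265,190);rep('dowel top',[L(228,153,.059),L(322,436,.059)])
S2=F('side',10,270,205);rep('dowel side',[S2(143,108,.059),S2(443,126,.059)]);rep('dowel base side',[S2(146,168,.037),S2(442,190,.037)])
P=[S2(180,100,.044),S2(433,110,.044),S2(415,242,.044),S2(148,222,.044)];print('pins side',np.mean(P,0))
P=[L(133,212,.044),L(341,146,.044),L(420,391,.044),L(213,456,.044)];print('pins top',np.mean(P,0))
E
```

```text
holes top c [ 0.485  -0.2799] len 0.095 yaw -3.94
edgeL c [ 0.4871 -0.2356] len 0.131 yaw -3.16
edgeR c [ 0.4811 -0.3289] len 0.1307 yaw -3.54
cor [ 0.48411031 -0.28225261  0.024     ]
holes side c [ 0.4916 -0.2809] len 0.0982 yaw -4.74
cor side [ 0.48674341 -0.2826732   0.024     ] [ 0.12877142 -0.01288898  0.        ] [ 0.12996389 -0.01732186  0.        ]
handle top side [ 0.48751257 -0.28387174  0.07      ] 0.04486252728815087 0.017058653828726865
dowel top c [ 0.5063 -0.0336] len 0.0962 yaw 18.43
dowel side c [ 0.5111 -0.0352] len 0.0954 yaw 18.67
dowel base side c [ 0.5095 -0.0328] len 0.0951 yaw 17.44
pins side [ 0.5080037  -0.02973989  0.044     ]
pins top [ 0.50641826 -0.03484868  0.044     ]
```

```bash
python3 -m pendant '{"travel": [[-0.5,6,0],[-1,12,0],[-1.5,18,0],[-2,24,0],[-2.5,30,0]], "roll": [0,0,0,0,0]}'
python3 go.py .4855 -.282 .2 -3.9
```

```text
t: 17.5
position: [0.4794, 0.0334, 0.1974]
tcp_rot: [180.0, 0.0, 6.0]
wrist_force: [1.3, 1.2, 0.2]
width: 0.0665
t 17.5 pos [0.4794 0.0334 0.1974] rot [1.80e+02 1.00e-02 6.01e+00] F [1.3 1.2 0.2] w 0.0665 q [ -4.  16. 108.  -0.  56.  80.]
travel cm [-2.7  31.43 -0.26] dist 31.5
roll 0.173
```

```bash
python3 -m pendant '{"travel": [[-0.5,6,0],[-1,12,0],[-1.5,18,0],[-2,24,0],[-2.5,30,0]], "roll": [0.03,0.06,0.1,0.14,0.173]}'
python3 -m pendant '{"travel": [[0,1.4,3],[0,1.4,6],[0,1.4,9],[0,1.4,9]], "roll": [0,0,0,0]}'
python3 ov.py 15
python3 go.py .4855 -.282 .027 -3.9
```

```text
t: 18.12
position: [0.4859, -0.2677, 0.1974]
tcp_rot: [-180.0, 0.0, -4.0]
wrist_force: [1.2, 0.4, 0.3]
width: 0.0666
t: 18.62
position: [0.4844, -0.279, 0.1058]
tcp_rot: [-179.9, 0.2, -3.9]
wrist_force: [0.5, -0.2, 0.7]
width: 0.0666
273 111 0.06655055280370781 [ 0.48441074 -0.27903506  0.10579612]
t 18.68 pos [ 0.4852 -0.2795  0.1073] rot [-1.7995e+02  8.0000e-02 -3.9100e+00] F [-0.5  0.3  0.7] w 0.0666 q [-37.  29. 104.  -0.  48.  57.]
travel cm [0.05 0.25 8.03] dist 8.0
roll -0.0001
```

View pics/ov_15.png

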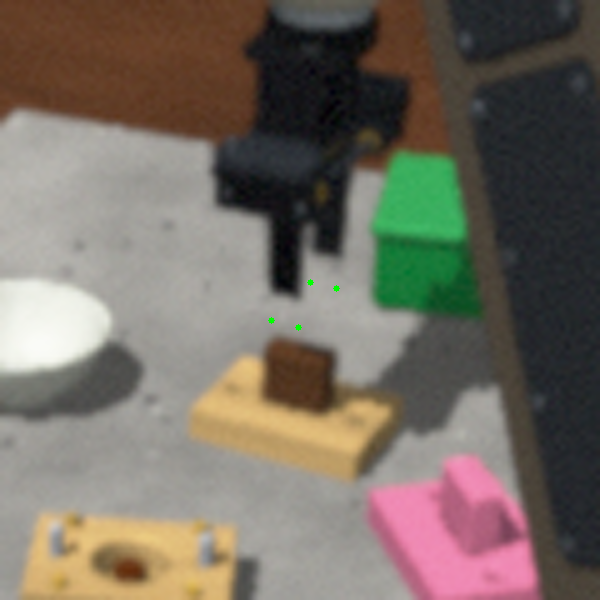

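```bash
python3 -m pendant '{"travel": [[0.05,0.2,3],[0.05,0.2,6],[0.05,0.2,8],[0.05,0.2,8]], "roll": [0,0,0,0]}'
python3 ov.py 16
python3 go.py .4855 -.282 .027 -3.9
```

```text
t: 19.18
position: [0.4859, -0.2816, 0.0279]
tcp_rot: [-180.0, 0.0, -3.9]
wrist_force: [1.1, 0.1, 0.2]
width: 0.0662
272 130 0.06620942402354926 [ 0.48593296 -0.28164795  0.02785095]
t 19.23 pos [ 0.4863 -0.2819  0.0286] rot [ 1.7997e+02 -4.0000e-02 -3.9000e+00] F [ 0.5 -0.6  0.2] w 0.0668 q [-37.  35. 107.  -0.  38.  57.]
travel cm [-0.08  0.01  0.16] dist 0.2
roll 0.0001
```

View pics/ov_16.png

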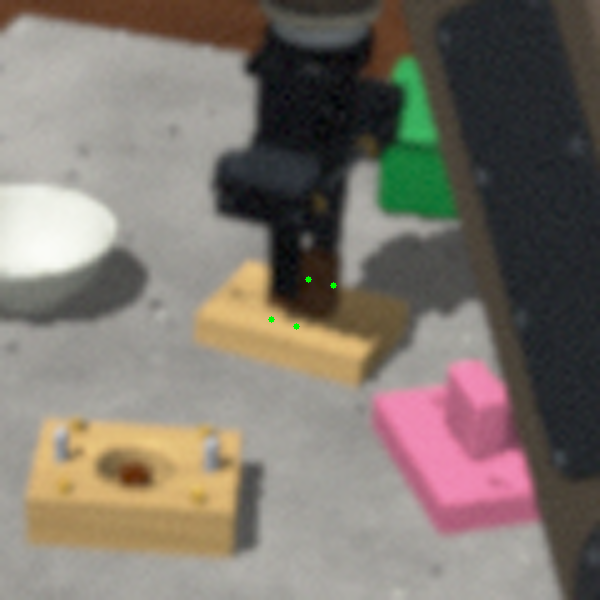

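```bash
python3 -m pendant '{"travel": [[-0.05,0,0.2],[-0.05,0,0.4],[-0.05,0,0.5]], "roll": [0,0,0]}'
python3 -m pendant '{"travel": [[0,0,0.1],[0,0,0.2]], "roll": [0,0]}'
```

```text
t: 19.6
position: [0.4855, -0.2818, 0.023]
tcp_rot: [180.0, -0.0, -3.9]
wrist_force: [-0.8, -0.1, -1.4]
width: 0.0664
t: 19.85
position: [0.4853, -0.2817, 0.0206]
tcp_rot: [180.0, -0.0, -3.9]
wrist_force: [-0.3, -0.3, 0.3]
width: 0.0665
```

```bash
python3 -m pendant '{"travel": [[0,0,0.3],[0,0,0.6],[0,0,0.8]], "roll": [0,0,0]}'
python3 -m pendant '{"travel": [[0,0,0],[0,0,0],[0,0,0],[0,0,0],[0,0,0]], "roll": [0,0,0,0,0]}' 0.8 45
python3 -m pendant '{"travel": [[0,0,0],[0,0,0]], "roll": [0,0]}'
python3 ov.py 17
```

```text
t: 20.23
position: [0.4853, -0.2817, 0.0123]
tcp_rot: [-180.0, 0.0, -3.9]
wrist_force: [0.2, 0.1, 0.2]
width: 0.0663
t: 20.85
position: [0.4854, -0.2817, 0.0127]
tcp_rot: [180.0, -0.0, -3.9]
wrist_force: [-0.7, -0.9, 0.2]
width: 0.024
t: 21.1
position: [0.4854, -0.2818, 0.0127]
tcp_rot: [180.0, -0.0, -3.9]
wrist_force: [-0.3, -0.3, 0.1]
width: 0.0236
272 134 0.02358807967352233 [ 0.48538839 -0.28178231  0.01269622]
```

View pics/ov_17.png

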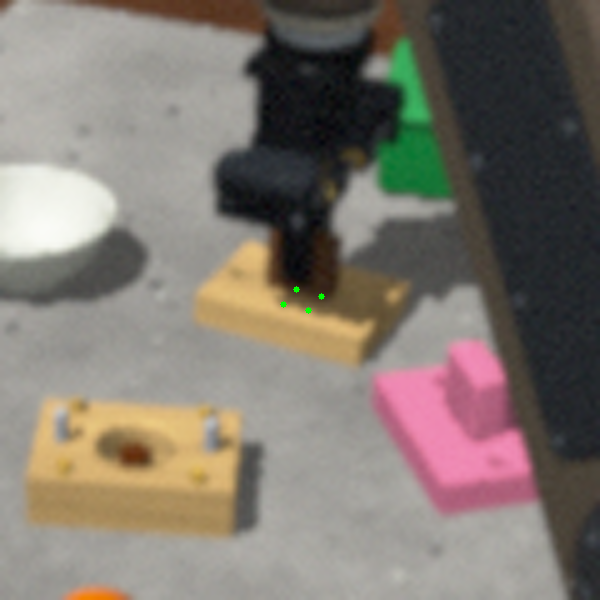

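```bash
python3 -m pendant '{"travel": [[0,0,-1],[0,0,-4],[0,0,-8],[0,0,-12],[0,0,-12]], "roll": [0,0,0,0,0]}'
python3 go.py .508 -.034 .13 18.5
```

```text
t: 21.78
position: [0.4863, -0.2823, 0.1356]
tcp_rot: [179.8, -0.3, -3.9]
wrist_force: [0.5, 0.4, -3.7]
width: 0.0237
t 21.77 pos [ 0.4863 -0.2823  0.1356] rot [179.83  -0.25  -3.9 ] F [ 0.5  0.4 -3.7] w 0.0237 q [-37.  27. 102.  -0.  51.  57.]
travel cm [  0.48 -24.92   0.56] dist 24.9
roll -0.391
```

```bash
python3 -m pendant '{"travel": [[0.1,-5,0.2],[0.2,-10,0.4],[0.3,-15,0.5],[0.4,-20,0.5],[0.5,-24.9,0.5]], "roll": [-0.08,-0.16,-0.24,-0.32,-0.391]}'
python3 -m pendant '{"travel": [[0,0,0],[0,0,0],[0,0,2.5],[0,0,2.5],[0,0,2.5]], "roll": [0,0,0,0,0]}'
python3 go.py .508 -.034 .13 18.5
python3 ov.py 18
```

```text
t: 22.4
position: [0.5066, -0.0319, 0.1266]
tcp_rot: [-179.9, 0.1, 18.6]
wrist_force: [0.7, 0.3, -3.5]
width: 0.024
t: 23.02
position: [0.5074, -0.0344, 0.1029]
tcp_rot: [180.0, 0.0, 18.4]
wrist_force: [-0.6, -0.3, -2.0]
width: 0.0239
t 23.02 pos [ 0.5074 -0.0344  0.1029] rot [179.99   0.    18.42] F [-0.6 -0.3 -2. ] w 0.0239 q [-11.  25. 111.  -0.  44.  60.]
travel cm [ 0.07 -0.02 -2.71] dist 2.7
roll -0.0014
239 144 0.023873354688817447 [ 0.50743352 -0.03438122  0.102939  ]
```

View pics/ov_18.png

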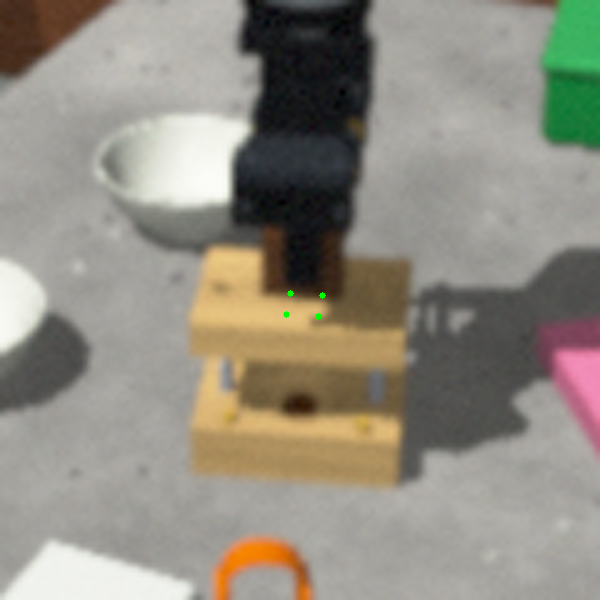

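```bash
python3 - <<'E'
import cv2
s=cv2.imread('pics/side_18.png')[185:245,270:330];cv2.imwrite('pics/s18.png',cv2.resize(s,None,fx=10,fy=10,interpolation=cv2.INTER_CUBIC))
E
```

```text
(no output)
```

View pics/s18.png

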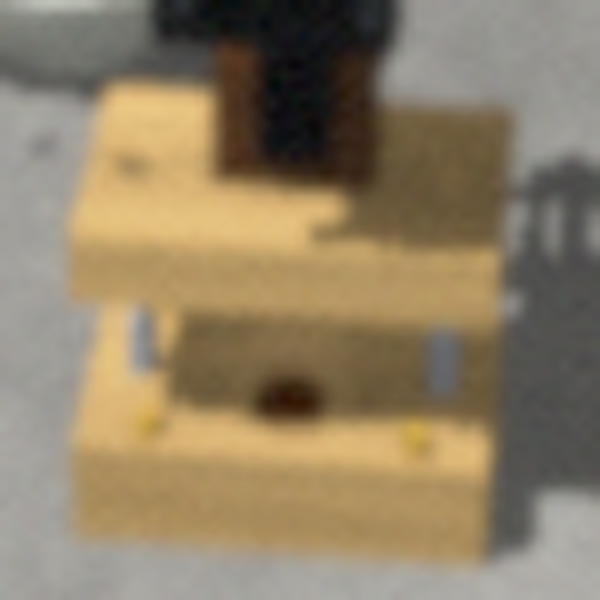

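```bash
python3 - <<'E'
from h import *
S=lambda u,v,z:plane('side',270+u/10-.45,185+v/10-.45,z)
zu=.1029-.0125
def pr(t,a,b):
    d=a-b;print(t,a[:2].round(4),b[:2].round(4),'mid',((a+b)/2)[:2].round(4),'len',np.linalg.norm(d).round(4),'yaw',np.degrees(np.arctan2(d[1],d[0])).round(2))
pr('up top near',S(70,237,zu+.024),S(505,255,zu+.024))
pr('up top far',S(105,82,zu+.024),S(515,112,zu+.024))
pr('up bot near',S(72,300,zu),S(503,325,zu))
pr('lo top near',S(75,448,.036),S(492,470,.036))
pr('lo bot near',S(75,540,0),S(490,562,0))
pr('lo top far (pic14)',S(110,288,.036),S(505,305,.036))
print('hole',S(128,162,zu+.024))
E
```

```text
up top near [0.5567 0.0284] [ 0.434  -0.0172] mid [0.4954 0.0056] len 0.1308 yaw 20.4
up top far [ 0.5874 -0.0578] [ 0.4614 -0.0952] mid [ 0.5244 -0.0765] len 0.1315 yaw 16.52
up bot near [0.5573 0.027 ] [ 0.4331 -0.0155] mid [0.4952 0.0057] len 0.1313 yaw 18.86
lo top near [0.5566 0.0288] [ 0.4344 -0.0151] mid [0.4955 0.0069] len 0.1299 yaw 19.77
lo bot near [0.5573 0.0293] [ 0.4339 -0.0156] mid [0.4956 0.0068] len 0.1313 yaw 19.96
lo top far (pic14) [ 0.5864 -0.0565] [ 0.4642 -0.1018] mid [ 0.5253 -0.0792] len 0.1303 yaw 20.35
hole [ 0.55947365 -0.01733703  0.1144    ]
```

```bash
python3 -m pendant '{"travel": [[0,0,1],[0,0,2],[0,0,2.8],[0,0,2.8]], "roll": [0,0,0,0]}'
python3 -m pendant '{"travel": [[0,0,0.4],[0,0,0.8]], "roll": [0,0]}'
python3 go.py
```

```text
t: 23.58
position: [0.5069, -0.0335, 0.0738]
tcp_rot: [-180.0, 0.1, 18.5]
wrist_force: [-0.5, 0.4, -2.4]
width: 0.0236
t: 23.82
position: [0.5074, -0.0336, 0.0666]
tcp_rot: [180.0, -0.0, 18.5]
wrist_force: [-0.1, -1.0, -3.5]
width: 0.0237
t 23.82 pos [ 0.5074 -0.0336  0.0666] rot [ 1.7998e+02 -2.0000e-02  1.8500e+01] F [-0.1 -1.  -3.5] w 0.0237 q [-11.  29. 113.  -0.  38.  60.]
```

```bash
python3 -m pendant '{"travel": [[0,0,0.3],[0,0,0.6],[0,0,0.8]], "roll": [0,0,0]}'
python3 -m pendant '{"travel": [[0,0,0.2],[0,0,0.3],[0,0,0.3]], "roll": [0,0,0]}'
python3 go.py; python3 ov.py 19
```

```text
t: 24.2
position: [0.5073, -0.0336, 0.0584]
tcp_rot: [180.0, 0.0, 18.5]
wrist_force: [-0.0, -0.1, -2.8]
width: 0.024
t: 24.58
position: [0.5074, -0.0336, 0.0558]
tcp_rot: [180.0, -0.0, 18.5]
wrist_force: [-1.3, 0.2, 1.0]
width: 0.024
t 24.57 pos [ 0.5074 -0.0336  0.0558] rot [ 1.7999e+02 -1.0000e-02  1.8490e+01] F [-1.3  0.2  1. ] w 0.024 q [-11.  30. 113.  -0.  37.  60.]
239 157 0.02396488738282727 [ 0.50736254 -0.03362678  0.0558393 ]
```

View pics/ov_19.png

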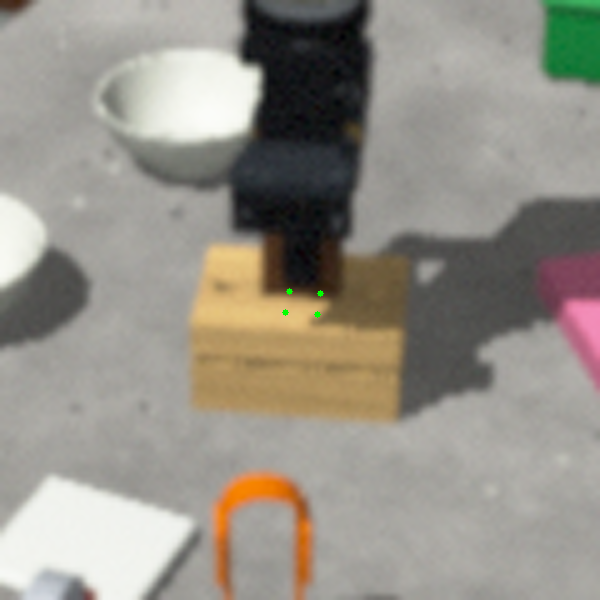

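```bash
python3 -m pendant '{"travel": [[0,0,0.2],[0,0,0.4],[0,0,0.5],[0,0,0.5]], "roll": [0,0,0,0]}'
python3 -m pendant '{"travel": [[0,0,0.15],[0,0,0.2],[0,0,0.2]], "roll": [0,0,0]}'
```

```text
t: 25.12
position: [0.5074, -0.0336, 0.0506]
tcp_rot: [180.0, -0.0, 18.5]
wrist_force: [-1.6, 0.5, 4.7]
width: 0.0236
t: 25.5
position: [0.5074, -0.0336, 0.0487]
tcp_rot: [180.0, -0.0, 18.5]
wrist_force: [-1.3, -0.0, 5.8]
width: 0.0236
```

```bash
python3 -m pendant '{"travel": [[0,0,0.05],[0,0,0.05]], "roll": [0,0]}'
python3 -m pendant '{"travel": [[0,0,0.05],[0,0,0.05]], "roll": [0,0]}'
python3 -m pendant '{"travel": [[0,0,0.05],[0,0,0.05]], "roll": [0,0]}'
```

```text
t: 25.75
position: [0.5074, -0.0336, 0.0487]
tcp_rot: [180.0, -0.0, 18.5]
wrist_force: [-3.4, 0.1, 11.6]
width: 0.024
t: 26.0
position: [0.5074, -0.0337, 0.0486]
tcp_rot: [180.0, -0.0, 18.5]
wrist_force: [-5.3, 0.7, 18.7]
width: 0.0241
t: 26.25
position: [0.5074, -0.0337, 0.0486]
tcp_rot: [180.0, -0.1, 18.5]
wrist_force: [-7.2, 0.0, 26.2]
width: 0.0236
```

```bash
python3 -m pendant '{"travel": [[0,0,-0.05],[0,0,-0.05],[0,0,-0.05],[0,0,-0.05]], "roll": [0,0,0,0]}'
python3 ov.py 20; python3 go.py
python3 - <<'E'
import cv2
s=cv2.imread('pics/side_20.png')[190:250,270:330];cv2.imwrite('pics/s20.png',cv2.resize(s,None,fx=10,fy=10,interpolation=cv2.INTER_CUBIC))
E
```

```text
t: 26.75
position: [0.5074, -0.0336, 0.0486]
tcp_rot: [180.0, -0.0, 18.5]
wrist_force: [-5.2, 1.3, 17.9]
width: 0.0236
239 159 0.02363370174908834 [ 0.50741405 -0.03364124  0.04864126]
t 26.8 pos [ 0.5074 -0.0337  0.0487] rot [ 1.7997e+02 -4.0000e-02  1.8500e+01] F [-4.3  0.6 19. ] w 0.0237 q [-11.  30. 114.  -0.  36.  60.]
```

View pics/s20.png

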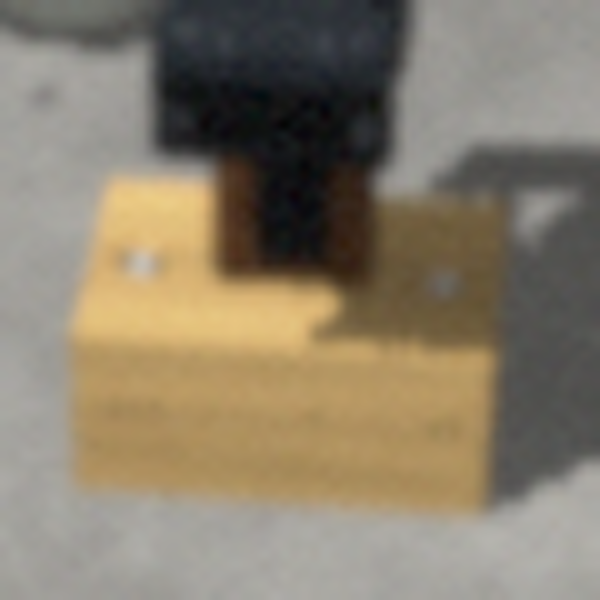

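View pics/side_20.png

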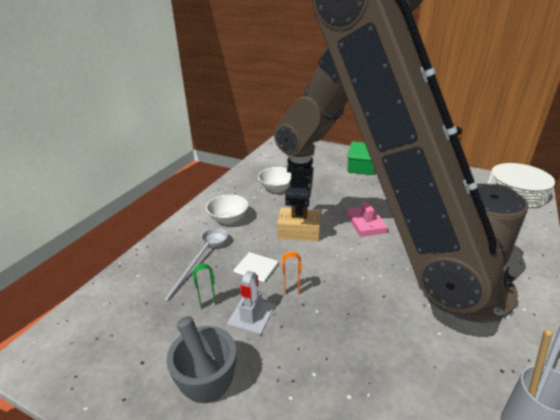

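The mould is shut: the dowel ends show flush in both holes at (142,263) and (443,283) of the zoom, and the seam is closed. The tongs stand upright in their stand and the bystanders haven't moved.

```bash
python3 -c "
from cell import *
hand_in()
o=get_obs();print(o['t'],o['position'],o['wrist_force'],o['width'])"
```

```text
the job is handed in; nothing more can be done
the job is handed in; nothing more can be done
```

I finished the whole job at about 27 s of the 72 s allowed and handed it in. The hand-in reported no verdict.

**What I did:** I took the tongs from their stand, lifted the lump off its board with them and set it in the pocket. The tongs are back upright in their stand, let go. The upper half is on the dowels and pressed shut, and the gripper still holds its handle.

**Last checks before handing in:**
- **Mould closed:** the tool stopped at z = 0.0486 m, where I had worked out about 0.0485 m for closed, and more push only raised the force. The picture shows no gap and a dowel end in each hole.
- **Push, grip and tilt:** the arm was pushing down with about 18 N and the tilt was under 0.1°. The fingers gripped the handle at 24 mm with the force set to 45 N.
- **Lump, tongs and bystanders:** the lump was last seen in the pocket before the upper half covered it. The last side picture shows the tongs standing and nothing else visibly moved.

**What disagreed:**
- **Fingertip height:** the visible fingertips, and the lack of contact going down beside the handle, put the finger ends about 20 mm above the reported TCP. I set grip heights by the pictures instead.
- **Camera offset:** the two cameras differed by 3–5 mm in x. I got round this by comparing parts within one view.
- **Side force:** a force of 4–5 N in x remained on the wrist while pressing.
- **After hand-in:** a final state reading was refused, so I have no measurement of the judged second itself.

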